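# Charge the tool batteries in the garage charging cabinet

## Robot

A 6-joint arm with a two-finger parallel gripper is mounted at the origin on the work surface. World frame = base frame: x ahead of the robot, y to its left, z up, the work surface at z = 0. Lengths are in mm, angles in rad, forces in N, time in s.
With the tool pointing down it reaches from about 275 to 1000 mm from the base axis. Payload 8.4 kg.
Tool frame: the origin (TCP) lies midway between the tips of the shut fingers; the grasp point (between the pads) lies r.grip_point_offset behind it (r.grip_point_offset is the distance from the TCP to the grasp point, in mm); z points along the fingers, y is the direction in which the jaws open and shut (so a half turn about z gives the same grasp; the last joint's range is limited). The gripper opens to 85 mm and grips with 20 to 120 N. Pads are 22 mm wide; open, the fingers measure 114 mm over their backs; the gripper's body (76 mm by 85 mm) begins 54 mm behind the grasp point. The pads swing forward as they close: fully open they stand 13 mm farther back than shut.
Start: joints at [-1.153, 0.353, 1.633, -0, 1.155, -0.002], TCP at [254.735, -570.735, 231.281] pointing down, gripper open.
Joint ranges: [-2.63, 2.63], [-0.92, 2.1], [0.06, 2.66], [-1.3, 4.44], [0, 2.69], [-3.02, 3.02]. Speed limits (rad/s): [2.22, 2.22, 2.79, 3.14, 3.14, 3.14].

## Interface

Orientations are given as [roll, pitch, yaw] about the fixed x, y, z axes, in that order (R = Rz(yaw) Ry(pitch) Rx(roll)).
In Python, from rig import r gives the robot as it stands.
- The arm moves only by the tool move_arm, never from a script. Its argument "targets" is one flat list of numbers, 5 for each row, row after row: the gripper's target within -1 to 1 (fully open at 1, half-way at 0, shut at -1), then the shift along the tool's x, y, z in cm, then the turn about the tool's z in degrees. In form: [gripper, tx, ty, tz, turn, gripper, tx, ty, tz, turn, ...]. A call has 1 to 10 rows; each row is the pose to reach, as a shift and turn from the pose commanded when the call began, along the tool's axes at that moment; what a row does not reach only later rows make up. A row lasts 1/10 s, in which the tool goes at most 50 mm and 8.59 degrees, less where a joint would pass 70% of its speed; a pose out of reach is approached as far as the arm can. A call with a gripper value outside its range is refused whole. The fingers move at their own pace and stop on an object; "squeeze" is the grip in N (left out, the last holds). Time passes only in rows, so rows that repeat a pose let the fingers close. It gives the time, the measured TCP pose, the force and the opening at its end, in the units of the state.
- r.sense(): the state, without advancing time (a new reading comes with each control period).
- r.grab_frame(name): name is "side" or "top" or "wrist"; returns a dict with "img" (480x640x3 uint8, blue, green, red), "K" (3x3 intrinsics, pixels), "k1" (the pictures are not rectified: a ray, as slopes to the right and down, at radius r is drawn at 1 + k1 r^2 times it, then the intrinsics apply), "world_to_cam" (4x4, takes a point from world to camera coordinates). Camera axes: x right, y down, z forward; pixel columns grow to the right and rows downward; lengths in mm; the calibration is good to about 2 mm. A picture is of the moment at which its call begins. There is no depth.
- r.sign_off(): hands the job in, once; it reports no verdict.
Trained networks look in a picture, given as the dict that the camera call returned (one of the last four; its "shot" number tells which), for a name from the list of things; names that differ only in an ending like _2 or _b are one class to them, and where a whole thing is asked for, a point or a joint stands for the part that bears it (a point fixed in the world has none). Each returns a list of dicts, best first, with "conf" (0 to 1); they miss things now and then, are a little off and sometimes report something else, mostly with a low value. They report only what shows in the picture. A call takes as long as a camera call.
- r.outline_of(picture, thing): "region" (480x640 bool, what is visible of it).
- r.mark_of(picture, thing): "position" ([x, y, z] in mm, in world coordinates, good to about 4 mm: a listed point, or the origin of a listed thing).
The state is a dict: "clock": time; "qpos": joint angles; "qvel": joint speeds; "joint_efforts": joint torques, N m; "eef_pos": TCP position; "tcp_rot": TCP orientation; "contact_force": force on the tool from outside, world axes, zero at the start; "wrist_torque": the same for the moment, N m; "opening": opening from 0.0 (shut) to 1.0 (fully open).
Only numpy, scipy, OpenCV 4.12 (cv2) and the standard library are available. Lean on these libraries where they do the work, as an engineer would, in place of code of your own. Each camera call takes 0.05 s, during which the arm holds its last target.

## Task

First lift the small dumbbell that blocks the charging cabinet's drawer back onto its black rubber mat, lying along the mat, then open the drawer all the way and stand every battery pack that is on the bench the right way up on the drawer floor. Shut the drawer fully, and only then turn the sleeve on the cabinet's top to two hours for every pack you loaded (two packs: 4, three packs: 6), so that it rests in that click. Leave the other things on the bench undisturbed.

Things in the scene. Friction and masses are not known exactly. Their poses are not given: they have to be found in the camera images.
- cabinet: Fixed grey steel charging cabinet, 240 deep (its x) x 270 wide (its y) x 130 high, with one dark drawer front on its -x side, towards the robot. Origin: centre of its underside, z up. The front plane of its shell lies at its x = -120, the 14 thick drawer front stands before that. It may be turned some degrees on the bench.
- drawer (a joint): How far the drawer is pulled out along the cabinet's -x, in m: 0 shut, 0.150 fully out. It runs with about 2 N of friction and stays where it is left.
- drawer_handle (a point): Middle of the drawer's steel bar handle (axes as the cabinet's): the bar lies level along the cabinet's y, 130 long, 10 thick, its axis 45 in front of the drawer front, 96 above the bench (34 below the cabinet's top). It can be pinched from above with the fingers closing along the cabinet's x, and is free underneath.
- drawer_in (a point): Point on the drawer's floor, 22 above the bench, on its middle line; axes as the cabinet's; moves with the drawer. Fully out, the uncovered floor is x = -75 (drawer front, which rises to 118 above the bench) to +75 (cabinet shell above it) from this point, y = -114 to +114 between side walls 30 high. Headroom over the floor under the shell is 96.
- sleeve (a joint): Setting of the sleeve in rad: 0 at number 0, growing clockwise seen from above, pi/6 (30 degrees) per hour: 4 is 2.094, 6 is 3.142. Scale 0 to 10 with end stops; a light click (under 0.2 N m) holds it at every whole number, and it stays there when let go. It starts between 7 and 10.
- sleeve_grip (a point): Grip point on the upright axis of the sleeve, 166 above the bench (x points to the pointer). A black knurled cylinder, 46 in diameter, 136 to 181 above the bench, on the front left of the cabinet's top (cabinet x -74, y +80); a fixed steel stub 28 in diameter rises from it to 194. Turn it pinched from above across its diameter, fingertips kept above 145, clear of the pointer.
- selector: The fixed dark scale disc under the sleeve, 88 in diameter, axes as the cabinet's, origin on the sleeve's axis at the cabinet's top. 11 white ticks for 0 to 10 on its rim, 30 degrees apart, numbers growing clockwise from above: 5 points straight to the front (cabinet -x), 2 to the cabinet's -y, 8 to its +y; 0, 5 and 10 are longer and thicker; the gap without ticks faces the back.
- sleeve_pointer (a point): Tip of the white pointer at the foot of the sleeve, 30 from its axis; a white line runs from it up the sleeve's side and over its top. It points at the tick of the present setting.
- pack1: Tool battery pack, 0.35 kg: black base 90 long (its x) x 58 wide (its y) x 36 high, with a grey terminal rail on top, 64 long x 30 wide, from 36 to 60 high. Origin: centre of its underside, z up. Pinch it across the rail (fingers along its y), fingertips above the base. Three fit the drawer side by side, long side along the cabinet's x, 72 apart. Two or three packs are present, all alike.
- pack2: Another battery pack, exactly like pack1.
- pack3: Another battery pack, exactly like pack1.
- dumbbell: Small hexagonal dumbbell, about 0.9 kg, lying in front of the drawer: two black hexagonal heads 62 across the flats and 45 long, joined by a steel bar 28 in diameter with 70 free length, 160 long in all (along its y). It may lie on, or roll to, any of its six flats.
- dumbbell_bar (a point): Middle of the dumbbell, on the bar's axis, 31 above whatever it lies on (axes the dumbbell's: y along the bar). Pinch the bar here from above, fingers closing across it.
- mat: Fixed black rubber mat for the dumbbell, 130 (its x) x 190 (its y) x 6 thick. Origin: centre of its underside. The dumbbell belongs on it, with its length along the mat's long side (y), either way round.
- drink: Bystander: grey drinks bottle, 72 in diameter, 190 high. Origin: centre of its underside.
- spray: Bystander: aluminium spray can, 60 in diameter, 170 high. Origin: centre of its underside.
- tape: Bystander: roll of tape, 96 in diameter, 25 high, lying flat. Origin: centre of its underside.
- driver: Bystander: screwdriver lying on the bench, along its x.
- pedal: Bystander: bicycle pedal, a flat black slab 100 x 95 x 22 with a steel spindle. Origin: centre of its underside.

How it is judged:
By the outcome, as a careful person would: the job done as asked, in the order asked, and still so for the second after the job is handed in, with the robot touching nothing.
Of pack1, pack2, pack3 only 2 to 3 are there at a start; the rules pass over those that are not, and their reading is None.
At some moment in a run one of pack1, pack2, pack3, dumbbell may be knocked a few centimetres aside while the robot is not near it.
Once in a run the grip may slacken for a moment while it holds something.
It also fails if it takes over 208 s, if anything falls off the work surface, if the arm or the gripper's body presses on something with over 40 N, if the wrist force passes 120 N, or if a joint passes its speed limit or range.

## Working session

There is one attempt and no reset: what is moved stays moved. The work goes in short steps, Python scripts to look and compute and a tool call to move; the robot and the scene stay as the last step left them, time stands still between calls to the robot, and variables do not carry over. Pictures are saved under pics/ and viewed, and the job is handed in when it is done.

Besides the shell and the picture viewer there is one more tool, called after "Call:" by a JSON object that holds its "method" and its "body", one argument or row to a line. move_arm: Moves the arm, as the interface text tells. Its arguments: {"type":"object","properties":{"targets":{"type":"array","items":{"type":"number"}},"squeeze":{"type":"number"}},"required":["targets"]}

```bash
ls; mkdir -p pics; python3 - <<'E'
from rig import r
import cv2
print(r.sense(), r.grip_point_offset)
for n in ["side","top","wrist"]:
    f=r.grab_frame(n); cv2.imwrite(f"pics/{n}0.png",f["img"]); print(n,f["K"],f["k1"],f["world_to_cam"])
E
```

```text
pics
{'clock': 0.0, 'qpos': array([-1.15341188e+00,  3.53626200e-01,  1.63414778e+00, -1.71298469e-05,
        1.15520101e+00, -2.39147656e-03]), 'qvel': array([ 1.17807279e-03, -1.73379791e-03, -4.76830117e-04,  7.75538236e-07,
        2.05721377e-03,  3.59752965e-04]), 'joint_efforts': array([ 3.70398709e-06, -6.05255413e+01, -3.42065406e+01,  5.16803811e-05,
        9.25630156e-03, -5.23994331e-06]), 'eef_pos': array([ 254.52644929, -570.29588909,  230.56955061]), 'tcp_rot': array([-3.14021028e+00,  1.23562387e-05,  4.19782861e-01]), 'contact_force': array([-0.94614126, -0.39973386,  0.0244262 ]), 'wrist_torque': array([ 0.01533922, -0.00825385,  0.03067219]), 'opening': 1.0012598569975035} 18.700000000000003
side [[609.34418198   0.         322.10831253]
 [  0.         609.34418198 233.21344348]
 [  0.           0.           1.        ]] -0.07236279734084444 [[-7.94245635e-01 -6.07539283e-01 -8.36002552e-03  4.03942641e+02]
 [-3.72252453e-01  4.97433812e-01 -7.83573681e-01  3.28191215e+02]
 [ 4.80210352e-01 -6.19237936e-01 -6.21242623e-01  1.69141253e+03]
 [ 0.00000000e+00  0.000
[... 188 characters left out ...]
4026855 [[-9.52227312e-02 -9.95450619e-01 -3.27041404e-03  1.27819126e+01]
 [-9.73072296e-01  9.37738428e-02 -2.10562989e-01  5.88028515e+02]
 [ 2.09911738e-01 -1.68680336e-02 -9.77574822e-01  1.18515802e+03]
 [ 0.00000000e+00  0.00000000e+00  0.00000000e+00  1.00000000e+00]]
wrist [[346.81981938   0.         318.46220775]
 [  0.         346.81981938 237.07796241]
 [  0.           0.           1.        ]] -0.040720240812229025 [[ 4.07129995e-01 -9.13369183e-01 -1.37930127e-03 -6.25234582e+02]
 [-8.66740736e-01 -3.86821046e-01  3.14849131e-01 -4.06056969e+01]
 [-2.88107037e-01 -1.26989029e-01 -9.49140728e-01  3.80427596e+02]
 [ 0.00000000e+00  0.00000000e+00  0.00000000e+00  1.00000000e+00]]
```

View pics/side0.png

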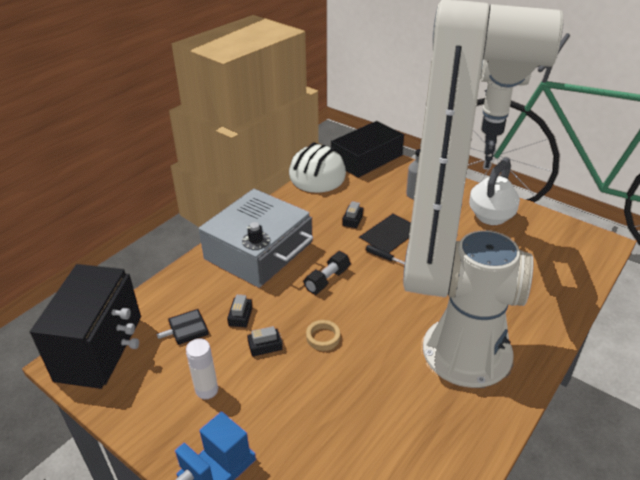

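View pics/top0.png

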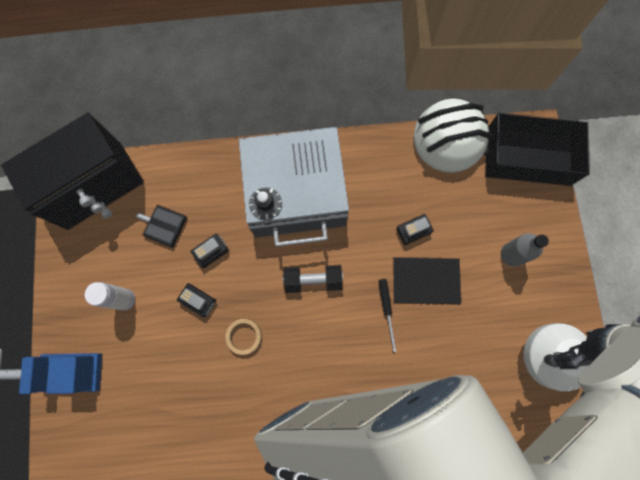

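View pics/wrist0.png

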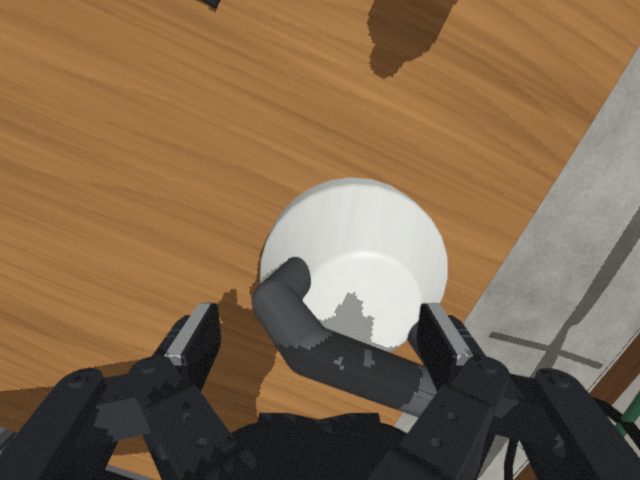

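The top view shows packs at about (415,229), (210,250) and (196,300), so there are three. The dumbbell is at (313,279) in front of the drawer and the mat at (427,281). The gripper starts over a white kettle.

```bash
cat > h.py <<'E'
from rig import r
import numpy as np, cv2
from scipy.spatial.transform import Rotation as Rn
def dist_of(f): return np.array([f["k1"],0,0,0,0.])
def proj(f,P):
    P=np.atleast_2d(np.asarray(P,float)); T=f["world_to_cam"]
    return cv2.projectPoints(P,cv2.Rodrigues(T[:3,:3])[0],T[:3,3],f["K"],dist_of(f))[0][:,0]
def rays(f,uv):
    uv=np.asarray(uv,float).reshape(-1,1,2)
    n=cv2.undistortPoints(uv,f["K"],dist_of(f))[:,0]
    T=f["world_to_cam"]; d=np.c_[n,np.ones(len(n))]@T[:3,:3]
    return -T[:3,:3].T@T[:3,3], d
def at_z(f,uv,z):
    c,d=rays(f,uv); return c+d*((z-c[2])/d[:,2])[:,None]
def tri(obs):
    A=[];b=[]
    for f,uv in obs:
        c,d=rays(f,uv); d=d[0]/np.linalg.norm(d[0]); M=np.eye(3)-np.outer(d,d); A.append(M); b.append(M@c)
    A=np.vstack(A);b=np.hstack(b); x,res,_,_=np.linalg.lstsq(A,b,rcond=None); return x, np.sqrt(((A@x-b)**2).mean())
def grab(n,save=None):
    f=r.grab_frame(n)
    if save: cv2.imwrite(f"pics/{save}.png",f["img"])
    return f
def st():
    s=r.sense(); print("t %.2f pos %s rot %s F %s T %s op %.3f"%(s["clock"],np.round(s["eef_pos"],1),np.round(np.degrees(s["tcp_rot"]),2),np.round(s["contact_force"],1),np.round(s["wrist_torque"],2),s["opening"])); return s
def rel(target, yaw_deg, tz, s=None):
    """shift in tool axes (cm) + turn (deg) from present pose to TCP target [x,y,z], tool down with yaw"""
    s=s or r.sense(); R=Rn.from_euler('xyz',s["tcp_rot"]).as_matrix()
E
python3 - <<'E'
from h import *
for n in ["top","side"]:
    f=grab(n)
    for t in ["cabinet","drawer_handle","drawer_in","sleeve_grip","sleeve_pointer","selector","pack1","dumbbell","dumbbell_bar","mat","drink","spray","tape","driver","pedal"]:
        for m in r.mark_of(f,t)[:4]:
            if m["conf"]>.2: print(n,t,np.round(m["position"],0),round(m["conf"],2),{k:v for k,v in m.items() if k not in("position","conf")})
E
```

```text
top cabinet [763.  28.  -2.] 0.62 {}
top cabinet [459. 324.  -1.] 0.48 {}
top drawer_handle [583.  15.  98.] 0.84 {}
top drawer_in [485. 535.  -0.] 0.69 {}
top sleeve_grip [688. 102. 164.] 0.8 {}
top sleeve_pointer [718. 119. 134.] 0.8 {}
top sleeve_pointer [460. 324.  -2.] 0.5 {}
top selector [ 460. -318.    1.] 0.71 {}
top selector [685. 106. 131.] 0.69 {}
top selector [486. 534.   2.] 0.39 {}
top pack1 [599. 283.  -2.] 0.9 {}
top pack1 [ 604. -302.    0.] 0.63 {}
top pack1 [458. 326.  -2.] 0.56 {}
top dumbbell [494.   1.   2.] 0.88 {}
top dumbbell_bar [489.   4.  32.] 0.63 {}
top mat [ 461. -315.   -1.] 0.84 {}
top drink [ 511. -575.   -3.] 0.8 {}
top spray [484. 538.   1.] 0.84 {}
top spray [ 464. -317.    3.] 0.36 {}
top tape [352. 203.   3.] 0.81 {}
top tape [686. 105. 128.] 0.73 {}
top driver [ 375. -199.    3.] 0.67 {}
top driver [764.  27.  -1.] 0.22 {}
top pedal [686. 410.   0.] 0.9 {}
side cabinet [761.  26.  -3.] 0.87 {}
side drawer_handle [588.  23.  92.] 0.74 {}
side drawer_handle [461. 326.  -2.] 0.51 {}
side drawer_in [712.  22.  22.] 0.8 {}
side sleeve_grip [689. 103. 166.] 0.72 {}
side sleeve_grip [684. 106. 131.] 0.54 {}
side sleeve_grip [461. 321.   0.] 0.36 {}
side sleeve_pointer [588.  22.  93.] 0.66 {}
side sleeve_pointer [714. 124. 143.] 0.5 {}
side selector [686. 101. 131.] 0.53 {}
side pack1 [ 601. -305.    2.] 0.91 {}
side pack1 [460. 326.  -2.] 0.71 {}
side pack1 [598. 284.  -1.] 0.65 {}
side pack1 [ 459. -317.    0.] 0.46 {}
side dumbbell [485.  -1.  -2.] 0.76 {}
side dumbbell_bar [492.  -1.  28.] 0.97 {}
side dumbbell_bar [760.  27.  -4.] 0.65 {}
side mat [ 459. -318.    1.] 0.61 {}
side mat [591.  22.  92.] 0.47 {}
side drink [ 511. -576.    2.] 0.56 {}
side spray [487. 534.   1.] 0.95 {}
side tape [353. 201.  -2.] 0.63 {}
side tape [714. 121. 145.] 0.49 {}
side driver [ 373. -200.   -2.] 0.82 {}
side pedal [685. 414.   1.] 0.61 {}
```

```bash
cat >> h.py <<'E'
    d=R.T@(np.asarray(target,float)-s["eef_pos"])/10
    cur=np.degrees(np.arctan2(R[1,0],R[0,0])); t=-(yaw_deg-cur); t=(t+180)%360-180
    print("shift cm",np.round(d,2),"turn",round(t,1)); return d,t
def boxpts(x0,x1,y0,y1,z0,z1): return np.array([[x,y,z] for x in(x0,x1) for y in(y0,y1) for z in(z0,z1)],float)
def hexp(y0,y1):
    a=np.radians(np.arange(6)*60); R=31/np.cos(np.pi/6)
    return np.array([[R*np.cos(t),y,31+R*np.sin(t)] for t in a for y in(y0,y1)])
def cyl(y0,y1,rr):
    a=np.radians(np.arange(0,360,30)); return np.array([[rr*np.cos(t),y,31+rr*np.sin(t)] for t in a for y in(y0,y1)])
MOD={"pack":[boxpts(-45,45,-29,29,0,36),boxpts(-32,32,-15,15,36,60)],
"dumbbell":[hexp(-80,-35),hexp(35,80),cyl(-35,35,14)],
"mat":[boxpts(-65,65,-95,95,0,6)],
"cabinet":[boxpts(-120,120,-135,135,0,130),boxpts(-134,-120,-135,135,4,118)],
"tape":[np.array([[48*np.cos(t),48*np.sin(t),z] for t in np.radians(np.arange(0,360,15)) for z in(0,25)])]}
def place(P,x,y,z,yaw): 
    c,s=np.cos(yaw),np.sin(yaw); return P@np.array([[c,s,0],[-s,c,0],[0,0,1]])+[x,y,z]
def render(f,parts,p,sc=2):
    im=np.zeros((480*sc,640*sc),np.uint8)
    for P in parts:
        uv=proj(f,place(P,*p)); h=cv2.convexHull(((uv+.5)*sc*16-8).astype(np.int32)); cv2.fillConvexPoly(im,h,255,shift=4)
    return im
from scipy.optimize import minimize
def fit(views,kind,p0,z=0,yaws=None):
    """views: list of (frame, region)"""
    parts=MOD[kind]; big=[(f,cv2.resize(m.astype(np.uint8)*255,None,fx=2,fy=2)>127) for f,m in views]
    def cost(q):
        c=0
        for f,m in big:
            i=render(f,parts,(q[0],q[1],z,q[2]))>0; c+=1-(i&m).sum()/max((i|m).sum(),1)
        return c/len(big)
    best=None
    for y0 in (yaws if yaws is not None else np.radians([0,30,60,90,120,150])):
        o=minimize(cost,[p0[0],p0[1],y0],method="Nelder-Mead",options=dict(initial_simplex=[[p0[0],p0[1],y0],[p0[0]+12,p0[1],y0],[p0[0],p0[1]+12,y0],[p0[0],p0[1],y0+.3]],xatol=.1,fatol=1e-4))
        if best is None or o.fun<best.fun: best=o
    return best.x,best.fun
E
python3 - <<'E'
from h import *
ft=grab("top");fs=grab("side")
jobs=[("pack","pack1",(599,283)),("pack","pack1",(459,325)),("pack","pack1",(602,-303)),("dumbbell","dumbbell",(490,1)),("mat","mat",(460,-317)),("cabinet","cabinet",(762,27))]
for kind,name,p in jobs:
    vs=[]
    for f in(ft,fs):
        uv=proj(f,[[*p,20]])[0]
        best=None
        for o in r.outline_of(f,name):
            m=o["region"]; ys,xs=np.nonzero(m)
            d=np.hypot(xs.mean()-uv[0],ys.mean()-uv[1])
            if d<40: vs.append((f,m)); print(name,o["conf"],m.sum(),d); break
    for V in [vs]+[[v] for v in vs]:
        x,c=fit(V,kind,p,yaws=None if kind!="cabinet" else [0.03]); print(kind,len(V),np.round(x[:2],1),np.round(np.degrees(x[2]),1),round(c,3))
im=cv2.resize(ft["img"][190:340,150:480],None,fx=2.4,fy=2.4,interpolation=cv2.INTER_CUBIC);cv2.imwrite("pics/topz.png",im)
im=cv2.resize(fs["img"][180:380,140:440],None,fx=2.6,fy=2.6,interpolation=cv2.INTER_CUBIC);cv2.imwrite("pics/sidez.png",im)
f=grab("wrist");T=f["world_to_cam"];print(-T[:3,:3].T@T[:3,3])
E
```

```text
pack1 0.8 808 0.7861040764326438
pack1 0.93 792 38.58488849477693
pack 2 [599.8 280.9] -61.0 0.527
pack 1 [599.8 280.9] -61.0 0.055
pack 1 [599. 283.] 0.0 1.0
pack1 0.9 721 1.4153537051268306
pack1 0.93 792 1.5056402843159478
pack 2 [462.7 325. ] 54.4 0.103
pack 1 [463.3 326.2] 55.0 0.103
pack 1 [464.2 323.6] 52.5 0.099
pack1 0.92 768 1.362516688481933
pack1 0.67 415 0.2413841431982264
pack 2 [ 604.6 -302.1] 110.7 0.097
pack 1 [ 605.4 -301.5] 109.6 0.039
pack 1 [ 604.1 -305.2] 111.2 0.127
dumbbell 0.75 1129 1.02878023300737
dumbbell 0.69 855 1.9172328352180332
dumbbell 2 [490.6   0.7] -2.3 0.1
dumbbell 1 [491.1   1.1] 178.1 0.06
dumbbell 1 [487.5   1.4] -1.4 0.113
mat 0.78 3125 1.6286087120286785
mat 0.66 1227 5.053048332615474
mat 2 [ 459.2 -317.9] -6.2 0.078
mat 1 [ 459.1 -317.8] -6.5 0.023
mat 1 [ 457.6 -318.3] -5.7 0.128
cabinet 0.98 10241 4.547691850332121
cabinet 0.73 7156 8.975804575958321
cabinet 2 [765.9  26.4] 1.9 0.05
cabinet 1 [765.8  27. ] 1.3 0.052
cabinet 1 [764.9  25.7] 2.8 0.047
[ 329.06318506 -538.69738961  373.65027512]
```

```bash
sleep 1
```

```text
(no output)
```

View pics/topz.png

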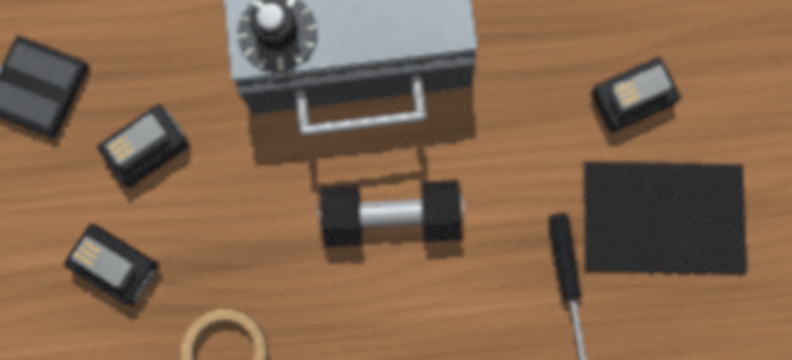

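View pics/sidez.png

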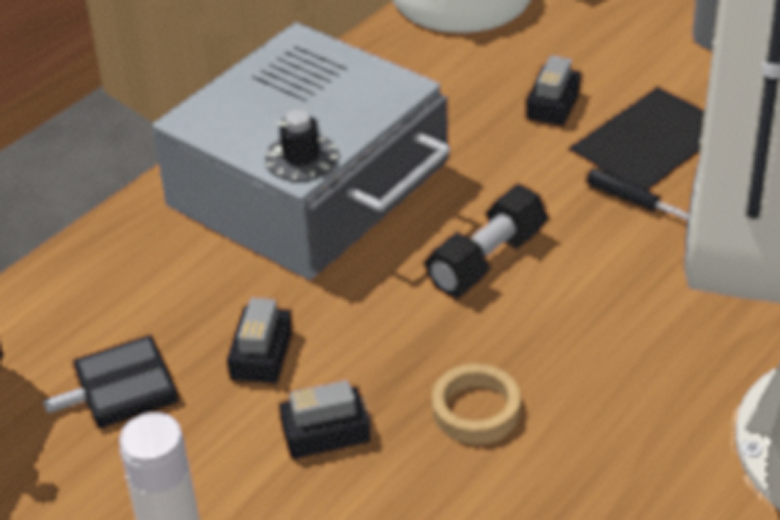

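```bash
python3 - <<'E'
from h import *
rel([491,1,350],88,0)
E
```

```text
shift cm [ 44.88 -42.58 -11.87] turn -63.9
```

All three packs lie rail-up. In the top crop, the dumbbell at (390,213) has a clear bar and the mat at (665,217) is empty. Moving above the dumbbell.

Call:
{"method": "move_arm", "body": {
  "targets": [1,0,0,-5,0,1,0,0,-10,0,1,44.9,-42.6,-11.9,-63.9,1,44.9,-42.6,-11.9,-63.9,1,44.9,-42.6,-11.9,-63.9,1,44.9,-42.6,-11.9,-63.9,1,44.9,-42.6,-11.9,-63.9,1,44.9,-42.6,-11.9,-63.9,1,44.9,-42.6,-11.9,-63.9,1,44.9,-42.6,-11.9,-63.9],
  "squeeze": 60
}}

```text
clock: 3.5
eef_pos: [407.8, -199.4, 344.0]
tcp_rot: [3.141, 0.0, 1.54]
contact_force: [0.5, -0.4, 0.5]
opening: 1.003
```

```bash
python3 - <<'E'
from h import *
st();rel([491,1,350],88,0)
E
```

```text
t 3.50 pos [ 407.8 -199.4  344. ] rot [1.7995e+02 2.0000e-02 8.8250e+01] F [ 0.5 -0.4  0.5] T [-0.02 -0.03 -0.06] op 1.003
shift cm [20.28  7.71 -0.6 ] turn 0.3
```

Call:
{"method": "move_arm", "body": {
  "targets": [1,20.3,7.7,8,0.3,1,20.3,7.7,8,0.3,1,20.3,7.7,8,0.3,1,20.3,7.7,8,0.3,1,20.3,7.7,8,0.3,1,20.3,7.7,8,0.3,1,20.3,7.7,8,0.3]
}}

```text
clock: 4.2
eef_pos: [491.5, -0.7, 263.4]
tcp_rot: [-3.141, 0.0, 1.532]
contact_force: [-0.6, 0.2, -0.1]
opening: 1.004
```

```bash
python3 - <<'E'
from h import *
st();f=grab("wrist","w1");
uv=proj(f,[[491,1,31]])[0];print(uv)
for o in r.outline_of(f,"dumbbell")[:2]: print(o["conf"],o["region"].sum()); 
for o in r.mark_of(f,"dumbbell_bar")[:2]: print(o)
m=r.outline_of(f,"dumbbell")[0]["region"]
x,c=fit([(f,m)],"dumbbell",(491,1),yaws=[-.03]);print(x,np.degrees(x[2]),c)
rel([x[0],x[1],31-12],90+np.degrees(x[2]),0)
E
```

```text
t 4.20 pos [491.5  -0.7 263.4] rot [-1.7996e+02  2.0000e-02  8.7760e+01] F [-0.6  0.2 -0.1] T [-0.01 -0.04  0.04] op 1.004
[317.67597421 197.21844381]
0.64 7541
{'position': [490.9, -6.6, 33.7], 'conf': 0.89}
[ 4.90920846e+02 -1.78112472e+00 -4.03565018e-02] -2.3122572300371633 0.04142181911088405
shift cm [ 0.03 -0.09 24.51] turn -0.1
```

View pics/w1.png

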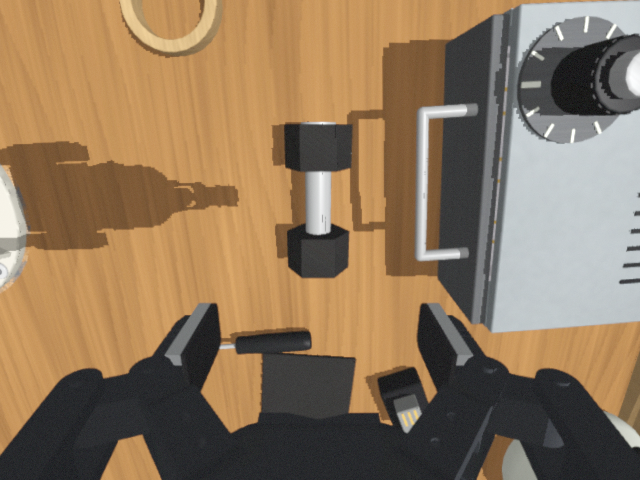

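The wrist view shows the bar at (318,200), clear of the handle at (420,185). Descend and pinch.

Call:
{"method": "move_arm", "body": {
  "targets": [1,0,-0.1,24.5,0,1,0,-0.1,24.5,0,1,0,-0.1,24.5,0,1,0,-0.1,24.5,0,1,0,-0.1,24.5,0,1,0,-0.1,24.5,0,1,0,-0.1,24.5,0,-1,0,-0.1,24.5,0,-1,0,-0.1,24.5,0,-1,0,-0.1,24.5,0],
  "squeeze": 80
}}

```text
clock: 5.4
eef_pos: [492.1, -1.1, 20.6]
tcp_rot: [3.138, -0.0, 1.53]
contact_force: [0.3, 0.2, 1.2]
opening: 0.514
```

Call:
{"method": "move_arm", "body": {
  "targets": [-1,0,0,0,0,-1,0,0,0,0,-1,0,0,0,0,-1,0,0,0,0,-1,0,0,-5,0,-1,0,0,-10,0,-1,0,0,-15,0,-1,0,0,-15,0]
}}

```text
clock: 6.2
eef_pos: [494.1, -1.0, 174.6]
tcp_rot: [3.132, -0.0, 1.53]
contact_force: [2.0, -0.9, -7.8]
opening: 0.294
```

```bash
python3 - <<'E'
from h import *
st();f=grab("wrist","w2");g=grab("top","t2")
rel([459.2,-317.8,166],90-6.3,0)
E
```

```text
t 6.20 pos [494.1  -1.  174.6] rot [ 1.7942e+02 -2.0000e-02  8.7670e+01] F [ 2.  -0.9 -7.8] T [-0.04 -0.14  0.02] op 0.294
shift cm [-31.78  -1.82   0.3 ] turn 4.0
```

View pics/w2.png

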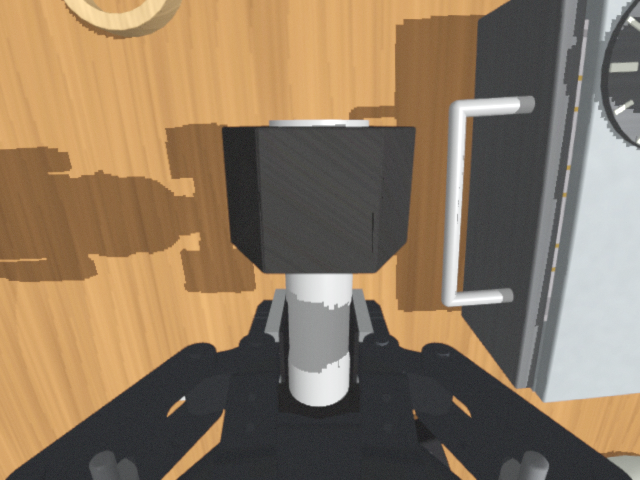

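Call:
{"method": "move_arm", "body": {
  "targets": [-1,-10,-0.6,7,1.5,-1,-31.8,-1.8,7,4,-1,-31.8,-1.8,7,4,-1,-31.8,-1.8,7,4,-1,-31.8,-1.8,7,4,-1,-31.8,-1.8,7,4,-1,-31.8,-1.8,7,4,-1,-31.8,-1.8,7,4,-1,-31.8,-1.8,7,4,-1,-31.8,-1.8,7,4],
  "squeeze": 110
}}

```text
clock: 7.3
eef_pos: [458.3, -316.4, 96.8]
tcp_rot: [-3.138, -0.002, 1.46]
contact_force: [0.7, 0.1, -8.5]
opening: 0.289
```

```bash
python3 - <<'E'
from h import *
s=st();f=grab("wrist","w3");g=grab("top","t3")
m=r.outline_of(f,"mat"); 
for o in r.mark_of(g,"mat")[:1]+r.mark_of(f,"dumbbell")[:1]+r.mark_of(g,"dumbbell")[:1]: print(o)
rel([459.2,-317.8,27],90-6.3,0)
E
```

```text
t 7.30 pos [ 458.3 -316.4   96.8] rot [-1.798e+02 -1.200e-01  8.366e+01] F [ 0.7  0.1 -8.5] T [ 0.02 -0.03 -0.02] op 0.289
{'position': [460.7, -313.8, -0.5], 'conf': 0.88}
{'position': [377.3, -198.1, 0.1], 'conf': 0.61}
{'position': [462.2, -317.8, 80.3], 'conf': 0.85}
shift cm [-0.05 -0.06  7.17] turn 0.0
```

View pics/w3.png

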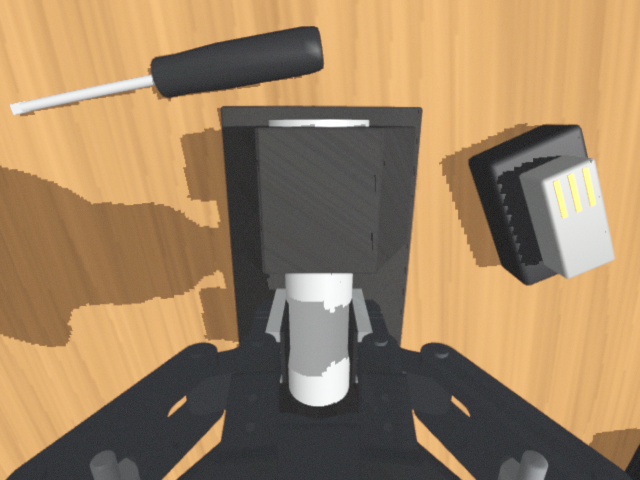

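View pics/t3.png

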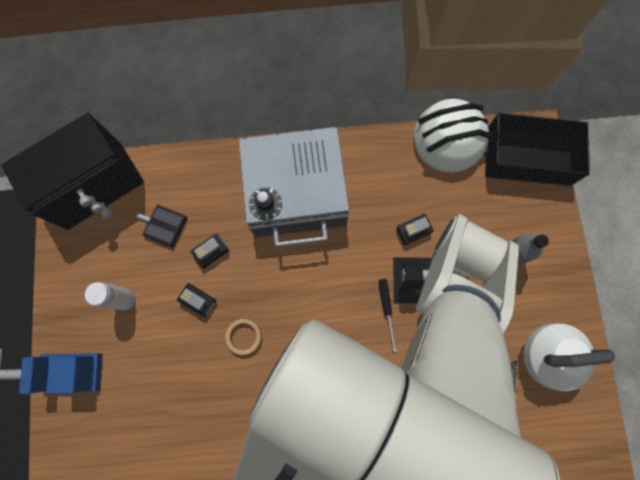

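Dumbbell is centred over the mat, with mat edges at about (222,110) and (421,110) in the wrist view. Lowering.

Call:
{"method": "move_arm", "body": {
  "targets": [-1,0,-0.1,4,0,-1,0,-0.1,6,0,-1,0,-0.1,7,0,-1,0,-0.1,7,0,-1,0,-0.1,7,0]
}}

```text
clock: 8.1
eef_pos: [459.4, -318.3, 29.3]
tcp_rot: [3.14, 0.001, 1.46]
contact_force: [-0.0, -0.4, -8.2]
opening: 0.287
```

```bash
python3 - <<'E'
from h import *
st()
E
```

```text
t 8.10 pos [ 459.4 -318.3   29.3] rot [1.7993e+02 4.0000e-02 8.3670e+01] F [-0.  -0.4 -8.2] T [-0.03  0.    0.04] op 0.287
```

Call:
{"method": "move_arm", "body": {
  "targets": [-1,0,0,0.2,0,-1,0,0,0.3,0,-1,0,0,0.3,0,-1,0,0,0.3,0]
}}

```text
clock: 8.5
eef_pos: [459.2, -318.3, 26.4]
tcp_rot: [3.14, 0.001, 1.46]
contact_force: [-1.6, 0.7, 0.5]
opening: 0.289
```

Contact: the weight is off the tool. Release and rise.

Call:
{"method": "move_arm", "body": {
  "targets": [1,0,0,0,0,1,0,0,0,0,1,0,0,0,0,1,0,0,0,0,1,0,0,0,0,1,0,0,-5,0,1,0,0,-10,0,1,0,0,-15,0,1,0,0,-20,0,1,0,0,-20,0]
}}

```text
clock: 9.5
eef_pos: [461.8, -320.2, 232.8]
tcp_rot: [3.131, 0.006, 1.46]
contact_force: [0.5, 0.0, -0.4]
opening: 1.0
```

```bash
python3 - <<'E'
from h import *
st();f=grab("wrist","w4")
m=r.outline_of(f,"dumbbell")[0]["region"]
x,c=fit([(f,m)],"dumbbell",(459,-318),z=6,yaws=[-.1]);print(np.round(x,2),np.degrees(x[2]),c)
# handle from top/side
import numpy as np
for yaw in (1.3,1.9,2.8):
    a=np.radians(yaw); print(yaw, 765.5-179*np.cos(a), 26.5-179*np.sin(a))
rel([586,20,230],90+2,0)
E
```

```text
t 9.50 pos [ 461.8 -320.2  232.8] rot [179.41   0.32  83.65] F [ 0.5  0.  -0.4] T [-0.04 -0.01  0.05] op 1.000
[ 4.5925e+02 -3.1914e+02 -1.1000e-01] -6.505818835538938 0.027897553119642593
1.3 586.546072931237 22.438967290472135
1.9 586.5984113464255 20.565223068453797
2.8 586.7137014158833 17.755891206585225
shift cm [35.03  8.86 -0.34] turn -8.3
```

View pics/w4.png

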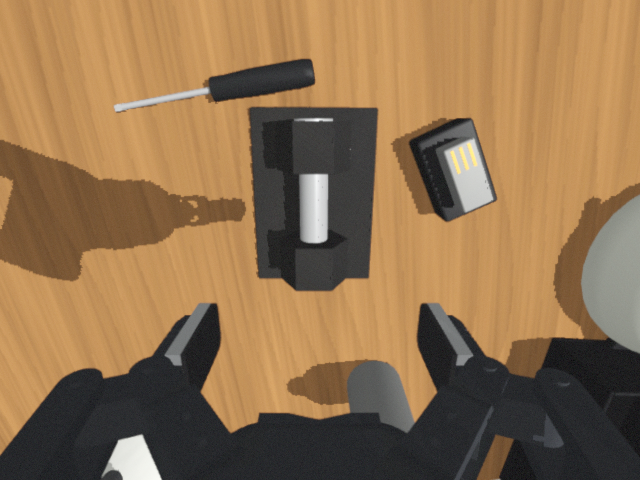

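The dumbbell lies on the mat at wrist pixel (313,205), aligned to within about half a degree. Next, the handle.

Call:
{"method": "move_arm", "body": {
  "targets": [0,35,8.9,-0.3,-8.3,0,35,8.9,-0.3,-8.3,0,35,8.9,-0.3,-8.3,0,35,8.9,-0.3,-8.3,0,35,8.9,-0.3,-8.3,0,35,8.9,-0.3,-8.3,0,35,8.9,-0.3,-8.3,0,35,8.9,-0.3,-8.3,0,35,8.9,-0.3,-8.3,0,35,8.9,-0.3,-8.3]
}}

```text
clock: 10.6
eef_pos: [584.7, 19.2, 227.2]
tcp_rot: [-3.139, 0.001, 1.605]
contact_force: [0.8, -0.3, -0.3]
opening: 0.497
```

```bash
python3 - <<'E'
from h import *
st();f=grab("wrist","w5")
for n in["drawer_handle","cabinet","sleeve_grip","sleeve_pointer","selector","drawer_in"]:
    for o in r.mark_of(f,n)[:1]: print(n,o)
E
```

```text
t 10.60 pos [584.7  19.2 227.2] rot [-1.7985e+02  3.0000e-02  9.1970e+01] F [ 0.8 -0.3 -0.3] T [ 0.01  0.01 -0.  ] op 0.497
drawer_handle {'position': [585.0, 20.2, 96.8], 'conf': 0.94}
cabinet {'position': [764.4, 26.0, 3.6], 'conf': 0.85}
sleeve_grip {'position': [687.8, 103.9, 165.0], 'conf': 0.75}
```

View pics/w5.png

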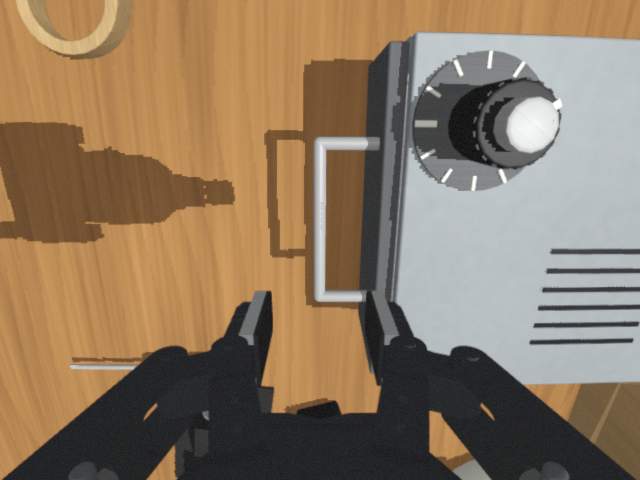

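```bash
python3 - <<'E'
from h import *
f=grab("wrist")
g=cv2.cvtColor(f["img"],cv2.COLOR_BGR2GRAY)
pts=[]
for v in range(155,286,5):
    row=g[v,300:345].astype(float); i=np.nonzero(row>130)[0]; 
    if len(i): pts.append((300+i.mean(),v)); 
print(len(pts),pts[0],pts[-1],len(i))
W=at_z(f,pts,101); p=np.polyfit(W[:,1],W[:,0],1); print("slope deg",np.degrees(np.arctan(-p[0])),"x at y=20",np.polyval(p,20))
# shell top front edge : fit
E_=at_z(f,[(320,138),(319,301)],96);print(E_)
# top front edge shell: pixel approx (415,36)->(398,382)?
print(at_z(f,[(417,33)],130))
rel([586,20,82],92,0)
E
```

```text
27 (np.float64(314.35714285714283), 155) (np.float64(313.6), 285) 15
slope deg 1.5184450258417288 x at y=20 582.715020368071
[[584.99370944  87.79789398  96.        ]
 [588.81354996 -52.12487738  96.        ]]
[[642.96189555 154.83796162 130.        ]]
shift cm [ 0.06  0.03 14.67] turn -0.1
```

Call:
{"method": "move_arm", "body": {
  "targets": [-0.2,0,0.2,5,0.3,-0.2,0,0.2,10,0.3,-0.2,0,0.2,14.6,0.3,-0.2,0,0.2,14.6,0.3,-0.2,0,0.2,14.6,0.3,-1,0,0.2,14.6,0.3,-1,0,0.2,14.6,0.3,-1,0,0.2,14.6,0.3,-1,0,0.2,14.6,0.3,-1,0,0.2,14.6,0.3],
  "squeeze": 60
}}

```text
clock: 12.0
eef_pos: [584.9, 20.0, 84.8]
tcp_rot: [-3.137, 0.0, 1.6]
contact_force: [-15.1, -0.4, 10.6]
opening: 0.091
```

```bash
python3 - <<'E'
from h import *
st();f=grab("wrist","w6")
E
```

```text
t 12.00 pos [584.9  20.   84.8] rot [-1.7972e+02  1.0000e-02  9.1660e+01] F [-15.1  -0.4  10.6] T [-0.12  2.46 -0.02] op 0.091
```

View pics/w6.png

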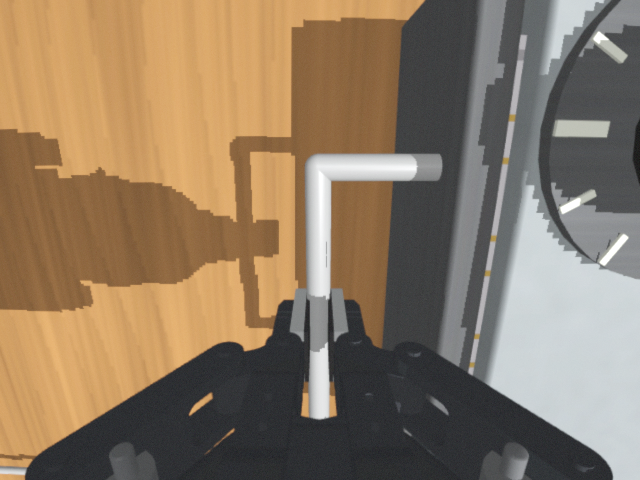

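Call:
{"method": "move_arm", "body": {
  "targets": [-1,0,-2,-0.2,0,-1,0,-4,-0.2,0,-1,0,-6,-0.2,0,-1,0,-8,-0.2,0,-1,0,-10,-0.2,0,-1,0,-12,-0.2,0,-1,0,-13.5,-0.2,0,-1,0,-14.5,-0.2,0,-1,0,-15,-0.2,0,-1,0,-15,-0.2,0],
  "squeeze": 80
}}

```text
clock: 13.05
eef_pos: [436.6, 15.2, 85.1]
tcp_rot: [-3.141, 0.001, 1.6]
contact_force: [-1.8, -5.6, -16.5]
opening: 0.079
```

```bash
python3 - <<'E'
from h import *
st()
E
```

```text
t 13.05 pos [436.6  15.2  85.1] rot [-1.7995e+02  5.0000e-02  9.1680e+01] F [ -1.8  -5.6 -16.5] T [-0.9   0.27  0.08] op 0.079
```

Call:
{"method": "move_arm", "body": {
  "targets": [-1,0,-0.2,0,0,-1,0,-0.4,0,0,-1,0,-0.5,0,0,-1,0,-0.5,0,0]
}}

```text
clock: 13.45
eef_pos: [434.9, 15.2, 85.2]
tcp_rot: [3.137, 0.001, 1.6]
contact_force: [8.4, -4.9, -30.8]
opening: 0.075
```

Call:
{"method": "move_arm", "body": {
  "targets": [-0.3,0,0,0,0,-0.3,0,0,0,0,-0.3,0,0,0,0,-0.3,0,0,0,0,-0.3,0,0,-5,0,-0.3,0,0,-10,0,0,0,0,-15,0,0.5,0,0,-20,0,1,0,0,-20,0]
}}

```text
clock: 14.35
eef_pos: [436.3, 15.9, 291.6]
tcp_rot: [3.13, -0.0, 1.6]
contact_force: [0.4, -0.4, -0.0]
opening: 0.827
```

```bash
python3 - <<'E'
from h import *
st();f=grab("wrist","w7")
for n in["drawer_handle","drawer_in","cabinet","sleeve_grip"]:
    for o in r.mark_of(f,n)[:1]: print(n,o)
ft=grab("top","t7")
for n in["drawer_handle","drawer_in"]:
    for o in r.mark_of(ft,n)[:1]: print(n,o)
for o in r.mark_of(ft,"pack1"): print(o)
E
```

```text
t 14.35 pos [436.3  15.9 291.6] rot [ 1.7933e+02 -1.0000e-02  9.1660e+01] F [ 0.4 -0.4 -0. ] T [-0.03 -0.05  0.03] op 0.827
drawer_handle {'position': [434.3, 18.6, 101.9], 'conf': 0.76}
drawer_in {'position': [569.9, 20.6, 24.2], 'conf': 0.82}
cabinet {'position': [765.2, 24.4, 2.8], 'conf': 0.77}
sleeve_grip {'position': [766.6, 24.6, -2.5], 'conf': 0.73}
drawer_handle {'position': [435.4, 9.0, 98.3], 'conf': 0.96}
{'position': [611.1, -305.9, 1.1], 'conf': 0.85}
{'position': [597.8, 285.8, -2.0], 'conf': 0.64}
{'position': [458.6, 324.4, -1.5], 'conf': 0.63}
{'position': [760.4, 25.0, -3.4], 'conf': 0.17}
```

View pics/w7.png

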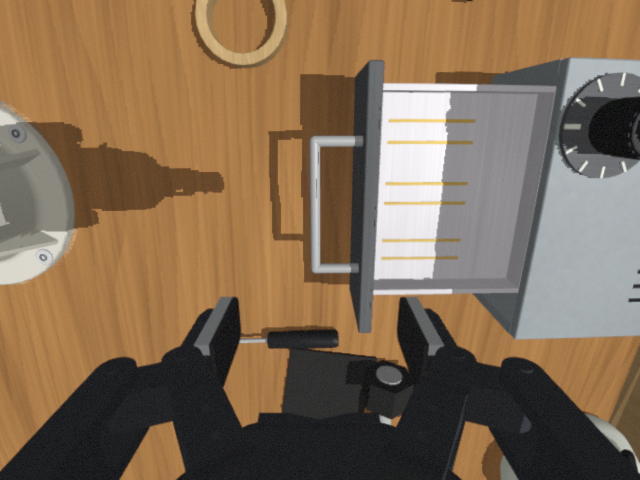

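View pics/t7.png

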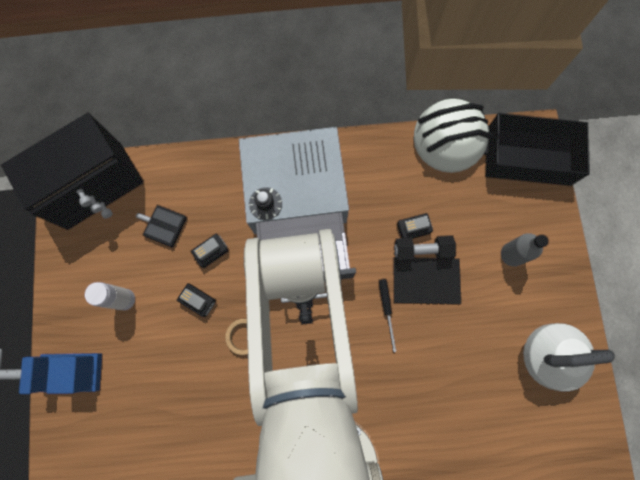

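In the top view the dumbbell has been knocked off the mat to about (425,250), right next to the pack at (415,227). The drawer is fully open. I'll put the dumbbell back before loading.

```bash
python3 - <<'E'
from h import *
ft=grab("top")
m=r.outline_of(ft,"dumbbell")[0];print(m["conf"],m["region"].sum())
x,c=fit([(ft,m["region"])],"dumbbell",(530,-310),z=0,yaws=[-.1,0.1]);print(np.round(x,2),np.degrees(x[2]),c)
rel([x[0],x[1],270],90+np.degrees(x[2]),0)
E
```

```text
0.58 1177
[ 5.4482e+02 -3.1761e+02 -2.0000e-02] -1.3315990903886599 0.0699300699300699
shift cm [-33.63  10.26   1.37] turn 3.0
```

Call:
{"method": "move_arm", "body": {
  "targets": [1,-33.6,10.3,1.4,3,1,-33.6,10.3,1.4,3,1,-33.6,10.3,1.4,3,1,-33.6,10.3,1.4,3,1,-33.6,10.3,1.4,3,1,-33.6,10.3,1.4,3,1,-33.6,10.3,1.4,3,1,-33.6,10.3,1.4,3,1,-33.6,10.3,1.4,3,1,-33.6,10.3,1.4,3]
}}

```text
clock: 15.9
eef_pos: [545.1, -316.4, 270.1]
tcp_rot: [-3.141, -0.001, 1.547]
contact_force: [0.4, 0.6, -0.2]
opening: 0.996
```

```bash
python3 - <<'E'
from h import *
st();f=grab("wrist","w8")
m=r.outline_of(f,"dumbbell")[0];print(m["conf"],m["region"].sum())
for z in(0,6):
    x,c=fit([(f,m["region"])],"dumbbell",(540,-318),z=z,yaws=[-.03]);print(np.round(x,2),np.degrees(x[2]),c)
rel([x[0],x[1],20],90+np.degrees(x[2]),0)
m=r.outline_of(f,"pack1")[0];print(m["conf"],m["region"].sum())
x,c=fit([(f,m["region"])],"pack",(611,-306));print(np.round(x,2),np.degrees(x[2]),c)
E
```

```text
t 15.90 pos [ 545.1 -316.4  270.1] rot [-1.7994e+02 -5.0000e-02  8.8660e+01] F [ 0.4  0.6 -0.2] T [0.07 0.   0.05] op 0.996
0.33 15657
[ 4.5617e+02 -3.0794e+02 -3.1000e-01] -17.603441020270186 0.5099128054989817
[ 4.6760e+02 -3.0701e+02 -1.1000e-01] -6.5361397109929325 0.5002630194634403
shift cm [ 0.71 -7.78 25.07] turn 5.2
0.6 4499
[ 612.29 -303.74    1.74] 99.97373347661288 0.04387597723767489
```

View pics/w8.png

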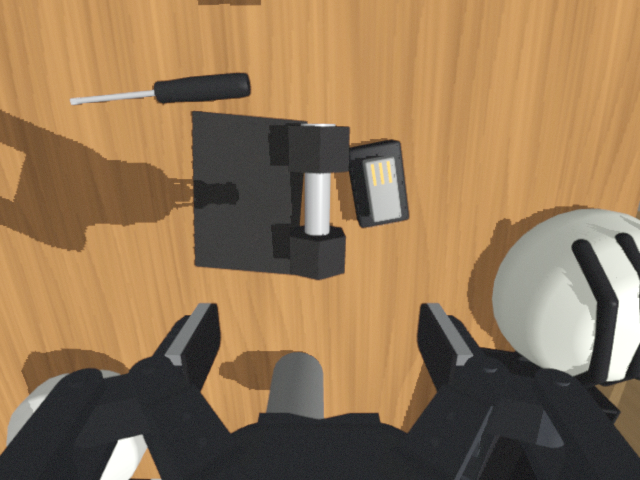

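The wrist view shows the bar at (317,203) just off the mat, and the pack (380,190) nearly touching the right-hand heads. I need a narrow opening. Measuring the bar precisely.

```bash
python3 - <<'E'
from h import *
f=grab("wrist");st()
g=cv2.cvtColor(f["img"],cv2.COLOR_BGR2GRAY); hsv=cv2.cvtColor(f["img"],cv2.COLOR_BGR2HSV)
pts=[]
for v in range(178,228,4):
    i=np.nonzero((hsv[v,295:342,1]<60)&(g[v,295:342]>100))[0]
    if len(i): pts.append((295+(i[0]+i[-1])/2,v,len(i)))
print(pts)
W=at_z(f,[p[:2] for p in pts],31);print(np.round(W[[0,-1]],1))
p=np.polyfit(W[:,1],W[:,0],1);print("axis yaw",np.degrees(np.arctan(-p[0])),"x at -317",np.polyval(p,-317))
# head extents along y
print(at_z(f,[(318,124),(317,278)],50))
# pack left edge lower/upper corners at z36
print(at_z(f,[(349,150),(361,225),(402,141),(408,218)],36))
E
```

```text
t 16.10 pos [ 545.5 -316.2  271. ] rot [1.7998e+02 1.0000e-02 8.8730e+01] F [-0.3  0.5  0.3] T [0.04 0.02 0.01] op 1.001
[(np.float64(316.5), 178, 26), (np.float64(316.5), 182, 26), (np.float64(316.5), 186, 26), (np.float64(316.5), 190, 26), (np.float64(316.5), 194, 26), (np.float64(316.0), 198, 25), (np.float64(316.0), 202, 25), (np.float64(316.0), 206, 25), (np.float64(316.0), 210, 25), (np.float64(316.0), 214, 25), (np.float64(316.0), 218, 25), (np.float64(316.0), 222, 25), (np.float64(316.5), 226, 24)]
[[ 544.2 -294.3   31. ]
 [ 542.9 -349.4   31. ]]
axis yaw -1.9455415045768953 x at -317 543.42569548824
[[ 547.22311837 -237.45023502   50.        ]
 [ 542.16554786 -406.03820244   50.        ]]
[[ 579.47899291 -264.62746233   36.        ]
 [ 593.42291365 -347.86947098   36.        ]
 [ 635.42491838 -256.4310036    36.        ]
 [ 646.44515495 -340.82338369   36.        ]]
```

Call:
{"method": "move_arm", "body": {
  "targets": [-0.1,-0.3,-0.2,0,0.7,-0.1,-0.3,-0.2,5,0.7,-0.1,-0.3,-0.2,10,0.7,-0.1,-0.3,-0.2,15,0.7,-0.1,-0.3,-0.2,20,0.7,-0.1,-0.3,-0.2,20,0.7]
}}

```text
clock: 16.7
eef_pos: [539.0, -317.4, 64.4]
tcp_rot: [-3.131, -0.005, 1.535]
contact_force: [-0.4, 0.8, -0.3]
opening: 0.451
```

```bash
python3 - <<'E'
from h import *
st();f=grab("wrist","w9")
E
```

```text
t 16.70 pos [ 539.  -317.4   64.4] rot [-179.42   -0.31   87.95] F [-0.4  0.8 -0.3] T [0.02 0.03 0.01] op 0.451
```

View pics/w9.png

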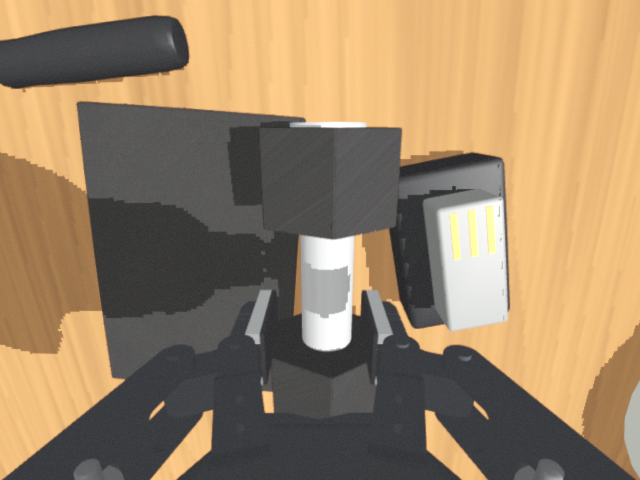

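```bash
python3 - <<'E'
from h import *
st();f=grab("wrist")
cv2.imwrite("pics/z9.png",cv2.resize(f["img"][80:420,220:540],None,fx=2.3,fy=1.7))
g=grab("side");uv=proj(g,[[543,-318,30]])[0].astype(int);print(uv)
cv2.imwrite("pics/s9.png",cv2.resize(g["img"][uv[1]-50:uv[1]+50,uv[0]-60:uv[0]+60],None,fx=5,fy=5,interpolation=cv2.INTER_CUBIC))
E
```

```text
t 16.75 pos [ 541.3 -318.8   68.2] rot [-1.7967e+02 -1.7000e-01  8.7950e+01] F [ 0.  -0.5  1.3] T [ 0.   -0.05 -0.03] op 0.451
[369 217]
```

View pics/z9.png

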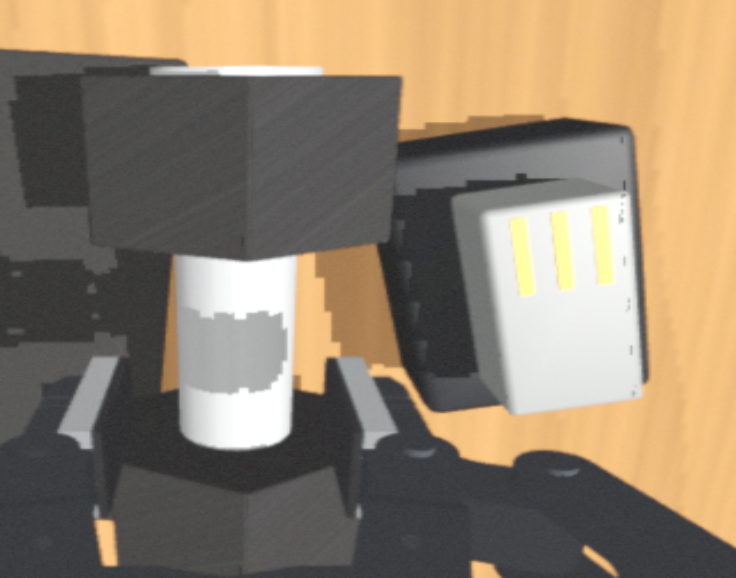

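View pics/s9.png

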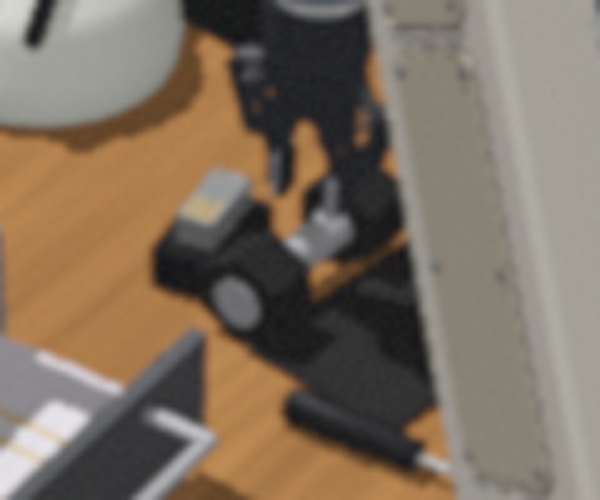

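The dumbbell leans with an edge upward: the ridge between facets is at (333,180) in the wrist view. The fingers straddle the bar, so grip it.

Call:
{"method": "move_arm", "body": {
  "targets": [-0.1,0,0.1,2,0,-0.1,0,0.1,4.3,0,-0.1,0,0.1,4.3,0,-0.1,0,0.1,4.3,0,-1,0,0.1,4.3,0,-1,0,0.1,4.3,0,-1,0,0.1,4.3,0,-1,0,0.1,4.3,0],
  "squeeze": 80
}}

```text
clock: 17.65
eef_pos: [545.6, -321.0, 30.5]
tcp_rot: [3.139, 0.002, 1.535]
contact_force: [-2.6, 1.4, 9.4]
opening: 0.295
```

Call:
{"method": "move_arm", "body": {
  "targets": [-1,0,0,0,0,-1,0,0,0,0,-1,0,0,-3,0,-1,0,0,-6,0,-1,0,0,-8,0,-1,0,0,-8,0],
  "squeeze": 110
}}

```text
clock: 18.25
eef_pos: [546.2, -321.3, 111.3]
tcp_rot: [3.136, 0.003, 1.535]
contact_force: [1.0, -0.7, -8.3]
opening: 0.278
```

```bash
python3 - <<'E'
from h import *
st();f=grab("wrist","w10")
rel([459.2,-317.8,105],90-6.3,0)
E
```

```text
t 18.25 pos [ 546.2 -321.3  111.3] rot [1.797e+02 1.600e-01 8.795e+01] F [ 1.  -0.7 -8.3] T [-0.09 -0.05 -0.03] op 0.278
shift cm [-0.02 -8.6   0.39] turn 4.2
```

View pics/w10.png

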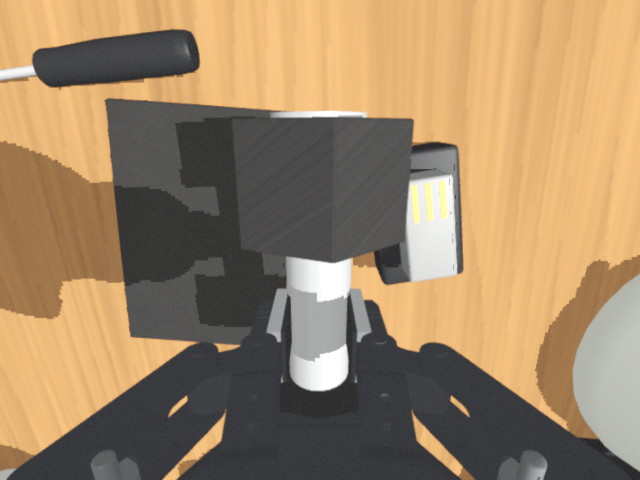

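Call:
{"method": "move_arm", "body": {
  "targets": [-1,0,-5,0,2,-1,0,-9.5,0,4.2,-1,0,-9.5,3,4.2,-1,0,-9.5,6,4.2,-1,0,-9.5,6.6,4.2,-1,0,-9.5,6.6,4.2,-1,0,-9.5,6.6,4.2]
}}

```text
clock: 19.0
eef_pos: [450.0, -317.0, 41.9]
tcp_rot: [3.141, 0.0, 1.462]
contact_force: [-0.1, 0.2, -7.8]
opening: 0.279
```

```bash
python3 - <<'E'
from h import *
st();f=grab("wrist","w11")
E
```

```text
t 19.00 pos [ 450.  -317.    41.9] rot [1.7999e+02 1.0000e-02 8.3770e+01] F [-0.1  0.2 -7.8] T [-0.   -0.02 -0.02] op 0.279
```

View pics/w11.png

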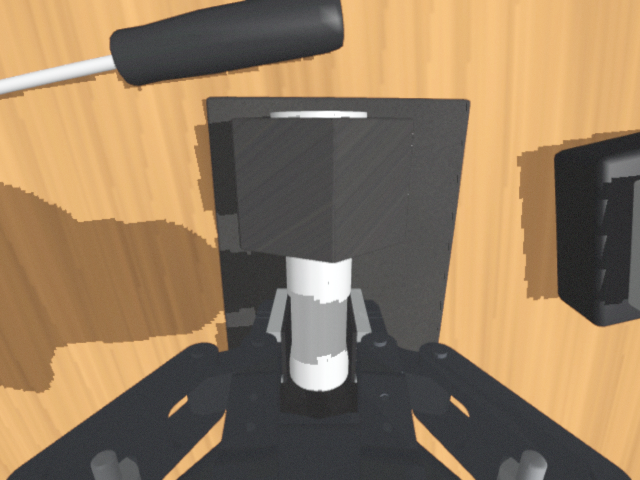

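Call:
{"method": "move_arm", "body": {
  "targets": [-1,0,0,0.3,0,-1,0,0,0.5,0,-1,0,0,0.5,0]
}}

```text
clock: 19.35
eef_pos: [449.9, -317.1, 36.9]
tcp_rot: [3.141, 0.001, 1.462]
contact_force: [0.2, -0.8, -6.9]
opening: 0.282
```

Call:
{"method": "move_arm", "body": {
  "targets": [-1,0,0,0.2,0,-1,0,0,0.2,0,-1,0,0,0.2,0]
}}

```text
clock: 19.65
eef_pos: [450.2, -317.1, 36.6]
tcp_rot: [3.14, 0.001, 1.462]
contact_force: [-3.5, 4.3, 15.3]
opening: 0.28
```

Call:
{"method": "move_arm", "body": {
  "targets": [-1,0,0,-0.1,0,1,0,0,-0.1,0,1,0,0,-0.1,0,1,0,0,-0.1,0,1,0,0,-0.1,0,1,0,0,-0.1,0,1,0,0,-0.1,0,1,0,0,-0.1,0]
}}

```text
clock: 20.45
eef_pos: [449.4, -316.8, 35.5]
tcp_rot: [-3.142, -0.0, 1.462]
contact_force: [-0.7, -0.1, -0.5]
opening: 1.001
```

```bash
python3 - <<'E'
from h import *
st();f=grab("wrist","w12")
E
```

```text
t 20.45 pos [ 449.4 -316.8   35.5] rot [-179.99   -0.     83.75] F [-0.7 -0.1 -0.5] T [-0.02  0.01  0.01] op 1.001
```

View pics/w12.png

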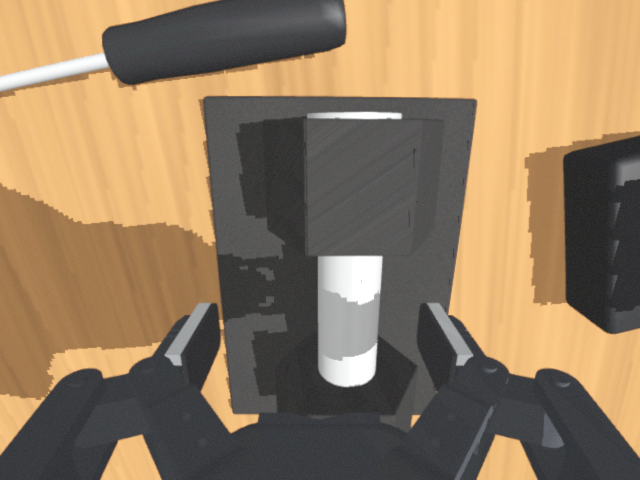

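Dumbbell settled flat on the mat: the flat top facet spans (306–414, 185) and the mat shows on both sides. Now to the right-hand pack.

```bash
python3 - <<'E'
from h import *
rel([600,-300,240],99.5,0)
E
```

```text
shift cm [  3.31  14.78 -20.45] turn -15.7
```

Call:
{"method": "move_arm", "body": {
  "targets": [1,0,0,-5,0,1,0,0,-10,0,1,0,0,-15,0,1,3.3,14.8,-20.5,-15.7,1,3.3,14.8,-20.5,-15.7,1,3.3,14.8,-20.5,-15.7,1,3.3,14.8,-20.5,-15.7,1,3.3,14.8,-20.5,-15.7],
  "squeeze": 60
}}

```text
clock: 21.3
eef_pos: [601.7, -299.7, 240.7]
tcp_rot: [3.141, 0.0, 1.737]
contact_force: [-0.6, -0.2, -0.3]
opening: 0.999
```

```bash
python3 - <<'E'
from h import *
st();f=grab("wrist","w13")
for o in r.outline_of(f,"pack1")[:2]:
    m=o["region"];print(o["conf"],m.sum())
    x,c=fit([(f,m)],"pack",(613,-303),yaws=[1.72]);print(np.round(x,2),np.degrees(x[2]),c)
print(r.mark_of(f,"pack1")[:1])
m=r.outline_of(f,"dumbbell")[0]
x,c=fit([(f,m["region"])],"dumbbell",(460,-318),z=6,yaws=[-.1]);print(np.round(x,2),np.degrees(x[2]),c)
E
```

```text
t 21.30 pos [ 601.7 -299.7  240.7] rot [1.7996e+02 3.0000e-02 9.9530e+01] F [-0.6 -0.2 -0.3] T [-0.01  0.03 -0.04] op 0.999
0.86 4889
[ 613.65 -305.01    1.71] 97.75787174115695 0.04242275625306524
[{'position': [615.1, -305.9, 0.6], 'conf': 0.85}]
[ 4.6378e+02 -3.1607e+02 -1.1000e-01] -6.229839716807755 0.032273299748110884
```

View pics/w13.png

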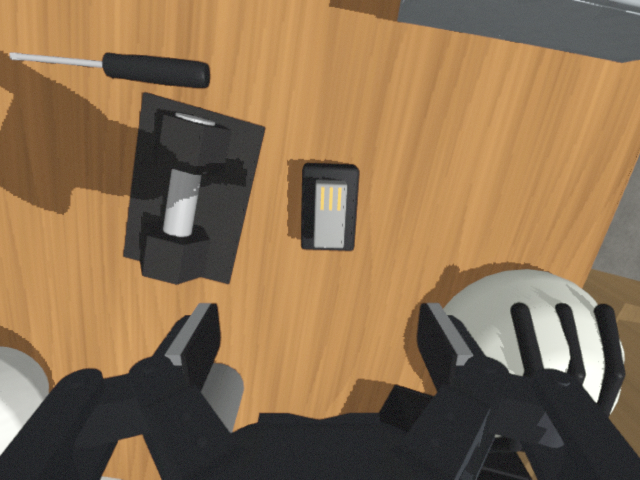

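```bash
python3 - <<'E'
from h import *
f=grab("wrist");hsv=cv2.cvtColor(f["img"],cv2.COLOR_BGR2HSV)
# rail: bright low-sat region
m=cv2.inRange(f["img"],(120,120,120),(255,255,255)); m[:150]=0;m[260:]=0;m[:,:295]=0;m[:,365:]=0
c=max(cv2.findContours(m,0,2)[0],key=cv2.contourArea);(q,wh,a)=cv2.minAreaRect(c);b=cv2.boxPoints((q,wh,a))
W=at_z(f,b,60);print(q,wh,a,np.round(W,1),np.round(at_z(f,[q],60),1))
st();rel([614,-303.5,120],98,0)
E
```

```text
(333.97320556640625, 216.08969116210938) (30.74098777770996, 64.3880615234375) 2.6025619506835938 [[ 603.  -337.5   60. ]
 [ 595.4 -274.1   60. ]
 [ 623.9 -270.7   60. ]
 [ 633.2 -333.9   60. ]] [[ 613.7 -303.2   60. ]]
t 21.55 pos [ 598.4 -300.3  239.8] rot [-1.7991e+02 -6.0000e-02  9.9390e+01] F [ 0.1 -0.1  0.1] T [0.01 0.   0.  ] op 1.000
shift cm [-0.58  1.5  11.98] turn 1.4
```

Call:
{"method": "move_arm", "body": {
  "targets": [0.5,-0.5,1.3,5,1.8,0.5,-0.5,1.3,10,1.8,0.5,-0.5,1.3,15,1.8,0.5,-0.5,1.3,18,1.8,0.5,-0.5,1.3,20,1.8,0.5,-0.5,1.3,20,1.8,0.5,-0.5,1.3,20,1.8]
}}

```text
clock: 22.25
eef_pos: [613.3, -303.3, 40.9]
tcp_rot: [-3.141, -0.0, 1.704]
contact_force: [-0.2, 0.5, -0.1]
opening: 0.751
```

```bash
python3 - <<'E'
from h import *
st();f=grab("wrist","w14")
E
```

```text
t 22.25 pos [ 613.3 -303.3   40.9] rot [-1.7997e+02 -1.0000e-02  9.7610e+01] F [-0.2  0.5 -0.1] T [-0.02  0.   -0.02] op 0.751
```

View pics/w14.png

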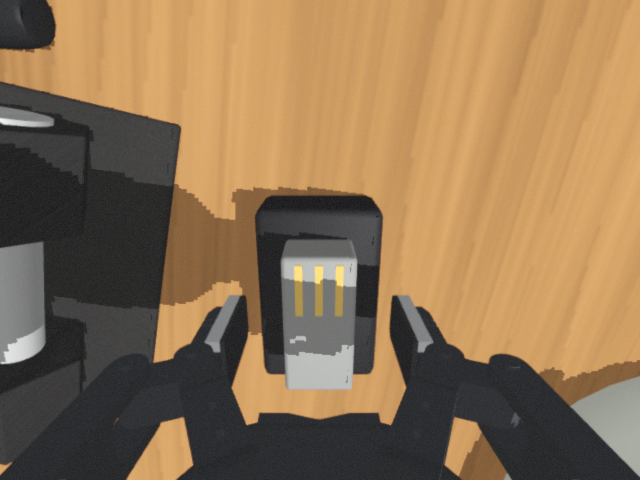

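Rail (319,315) centred between the fingers. Grip and lift.

Call:
{"method": "move_arm", "body": {
  "targets": [-1,0,0,0,0,-1,0,0,0,0,-1,0,0,0,0,-1,0,0,0,0,-1,0,0,0,0,-1,0,0,-4,0,-1,0,0,-8,0,-1,0,0,-12,0,-1,0,0,-16,0,-1,0,0,-16,0],
  "squeeze": 100
}}

```text
clock: 23.3
eef_pos: [616.8, -304.4, 207.6]
tcp_rot: [3.133, 0.006, 1.704]
contact_force: [0.4, -0.6, -2.8]
opening: 0.326
```

```bash
python3 - <<'E'
from h import *
st();f=grab("wrist","w15")
a=np.radians(1.65);c=np.array([765.3,25.6]);ax=np.array([np.cos(a),np.sin(a)]);ay=np.array([-np.sin(a),np.cos(a)])
di=c-195*ax
for k in(-72,0,72): print(k,di+k*ay)
t=di-72*ay
rel([*t,195],181.65,0)
E
```

```text
t 23.30 pos [ 616.8 -304.4  207.6] rot [179.51   0.33  97.65] F [ 0.4 -0.6 -2.8] T [ 0.05 -0.02  0.01] op 0.326
-72 [572.45401777 -51.98496722]
0 [570.3808532   19.98517929]
72 [568.30768863  91.9553258 ]
shift cm [25.51 -0.91  0.82] turn -84.0
```

View pics/w15.png

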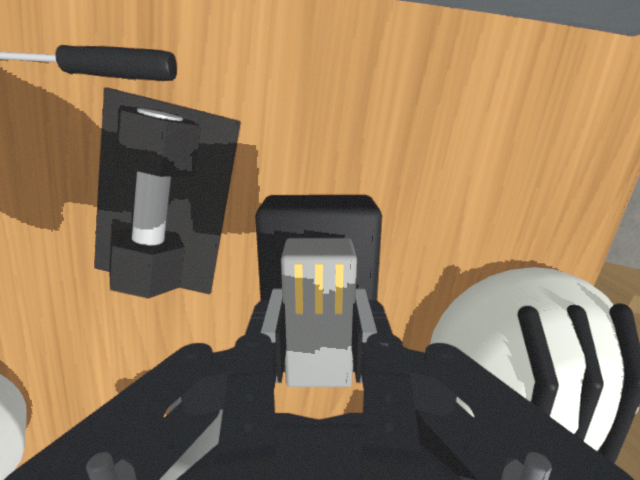

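Call:
{"method": "move_arm", "body": {
  "targets": [-1,5,0,0.8,-8,-1,25.5,-0.9,0.8,-84,-1,25.5,-0.9,0.8,-84,-1,25.5,-0.9,0.8,-84,-1,25.5,-0.9,0.8,-84,-1,25.5,-0.9,0.8,-84,-1,25.5,-0.9,0.8,-84,-1,25.5,-0.9,0.8,-84,-1,25.5,-0.9,0.8,-84,-1,25.5,-0.9,0.8,-84]
}}

```text
clock: 24.35
eef_pos: [569.5, -51.1, 190.6]
tcp_rot: [3.141, -0.003, -3.106]
contact_force: [-0.3, 0.3, -4.0]
opening: 0.325
```

Call:
{"method": "move_arm", "body": {
  "targets": [-1,0,0,0,0,-1,0,0,0,0]
}}

```text
clock: 24.55
eef_pos: [570.1, -51.3, 191.3]
tcp_rot: [3.141, -0.002, -3.116]
contact_force: [0.3, 0.6, -3.8]
opening: 0.326
```

```bash
python3 - <<'E'
from h import *
st();f=grab("wrist","w16")
rel([572.5,-52,195],181.65,0)
print(r.mark_of(f,"drawer_in")[:1])
E
```

```text
t 24.55 pos [570.1 -51.3 191.3] rot [ 1.7999e+02 -1.2000e-01 -1.7856e+02] F [ 0.3  0.6 -3.8] T [0.01 0.04 0.  ] op 0.326
shift cm [-0.22 -0.07 -0.33] turn -0.2
[{'position': [571.7, 21.4, 24.4], 'conf': 0.73}]
```

View pics/w16.png

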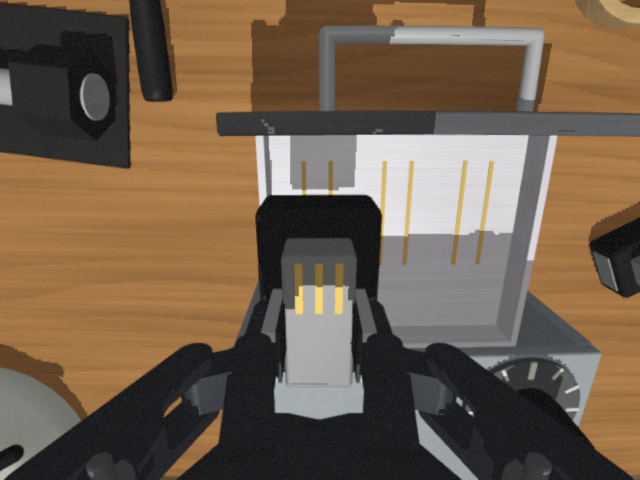

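The pack is centred over the leftmost stripe pair (304/330 at row 180). Lowering.

Call:
{"method": "move_arm", "body": {
  "targets": [-1,0,-0.1,4,0,-1,0,-0.1,8,0,-1,0,-0.1,11,0,-1,0,-0.1,12.5,0,-1,0,-0.1,12.7,0,-1,0,-0.1,12.7,0]
}}

```text
clock: 25.25
eef_pos: [571.4, -52.4, 65.7]
tcp_rot: [3.142, 0.0, -3.114]
contact_force: [0.9, 0.6, -3.4]
opening: 0.326
```

```bash
python3 - <<'E'
from h import *
st()
E
```

```text
t 25.25 pos [571.4 -52.4  65.7] rot [ 1.8000e+02  1.0000e-02 -1.7841e+02] F [ 0.9  0.6 -3.4] T [-0.02 -0.01 -0.02] op 0.326
```

Call:
{"method": "move_arm", "body": {
  "targets": [-1,0,0,0.1,0,-1,0,0,0.2,0,-1,0,0,0.2,0]
}}

```text
clock: 25.55
eef_pos: [571.6, -52.5, 64.4]
tcp_rot: [-3.141, 0.001, -3.113]
contact_force: [0.6, -1.2, 3.3]
opening: 0.326
```

Call:
{"method": "move_arm", "body": {
  "targets": [0.2,0,0,0,0,0.2,0,0,0,0,0.2,0,0,0,0,0.2,0,0,-4,0,0.2,0,0,-9,0,0.5,0,0,-14,0,1,0,0,-19,0,1,0,0,-19,0],
  "squeeze": 60
}}

```text
clock: 26.35
eef_pos: [574.8, -52.7, 261.1]
tcp_rot: [-3.14, 0.012, -3.113]
contact_force: [1.3, -0.4, -1.0]
opening: 0.994
```

```bash
python3 - <<'E'
from h import *
st();f=grab("wrist","w17")
for o in r.outline_of(f,"pack1")[:1]:
    m=o["region"];print(o["conf"],m.sum())
    x,c=fit([(f,m)],"pack",(572,-52),z=22,yaws=[.03]);print(np.round(x,2),np.degrees(x[2]),c)
ft=grab("top","t17")
for o in r.mark_of(ft,"pack1")+r.mark_of(ft,"dumbbell")[:1]: print(o)
rel([598,279,240],90,0)
E
```

```text
t 26.35 pos [574.8 -52.7 261.1] rot [-179.92    0.68 -178.35] F [ 1.3 -0.4 -1. ] T [-0.01 -0.01 -0.02] op 0.994
0.95 4969
[ 5.7262e+02 -5.3480e+01  3.0000e-02] 1.672030660210083 0.048553916874161995
{'position': [597.4, 282.2, -3.0], 'conf': 0.93}
{'position': [460.6, 326.2, -0.6], 'conf': 0.89}
{'position': [570.4, -54.6, 21.8], 'conf': 0.58}
{'position': [461.0, -315.9, 0.6], 'conf': 0.39}
{'position': [437.8, -311.1, 56.1], 'conf': 0.69}
shift cm [-3.76 33.04  1.19] turn 91.7
```

View pics/w17.png

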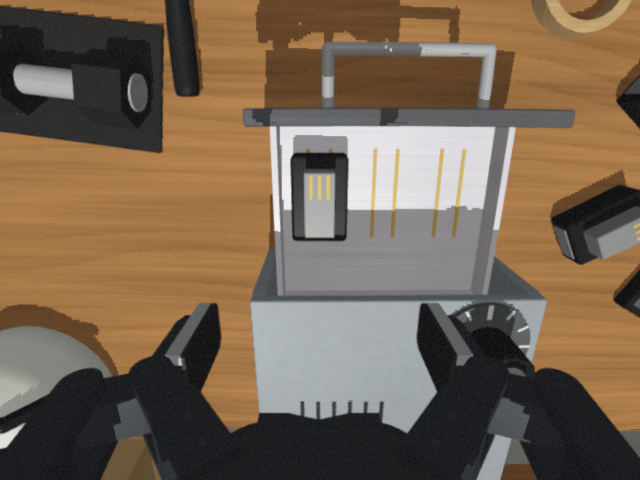

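View pics/t17.png

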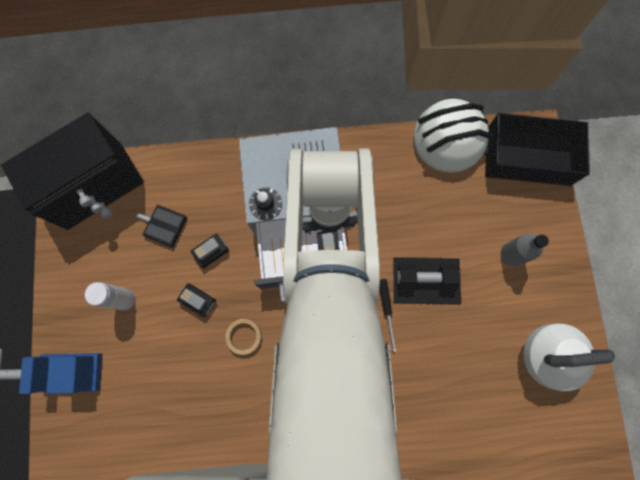

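Pack 1 sits squarely in the left lane at (319,197), and the dumbbell is still on the mat at (428,278) in the top view. Next, the pack near (600,281).

Call:
{"method": "move_arm", "body": {
  "targets": [1,-2.3,33.3,1.5,62.7,1,-2.3,33.3,1.5,62.7,1,-2.3,33.3,1.5,62.7,1,-2.3,33.3,1.5,62.7,1,-2.3,33.3,1.5,62.7,1,-2.3,33.3,1.5,62.7,1,-2.3,33.3,1.5,62.7,1,-2.3,33.3,1.5,62.7,1,-2.3,33.3,1.5,62.7,1,-2.3,33.3,1.5,62.7]
}}

```text
clock: 27.6
eef_pos: [583.7, 280.5, 237.0]
tcp_rot: [-3.139, 0.0, 2.079]
contact_force: [-0.1, 1.1, 0.9]
opening: 1.003
```

```bash
cat >> h.py <<'E'
def pk(f,guess,z=0,yaw=None):
    for o in r.outline_of(f,"pack1"):
        m=o["region"]; ys,xs=np.nonzero(m); uv=proj(f,[[*guess,z+30]])[0]
        if np.hypot(xs.mean()-uv[0],ys.mean()-uv[1])<50:
            x,c=fit([(f,m)],"pack",guess,z=z,yaws=None if yaw is None else [np.radians(yaw)]); print("pack fit",np.round(x[:2],1),round(np.degrees(x[2]),1),"cost",round(c,3)); return x
E
python3 - <<'E'
from h import *
st();f=grab("wrist","w18")
pk(f,(599,282),yaw=119)
print(r.mark_of(f,"pack1"))
E
```

```text
t 27.60 pos [583.7 280.5 237. ] rot [-1.7985e+02  1.0000e-02  1.1912e+02] F [-0.1  1.1  0.9] T [-0.04  0.   -0.04] op 1.003
pack fit [600.2 280.1] 121.2 cost 0.066
[{'position': [602.0, 282.0, 0.0], 'conf': 0.73}]
```

View pics/w18.png

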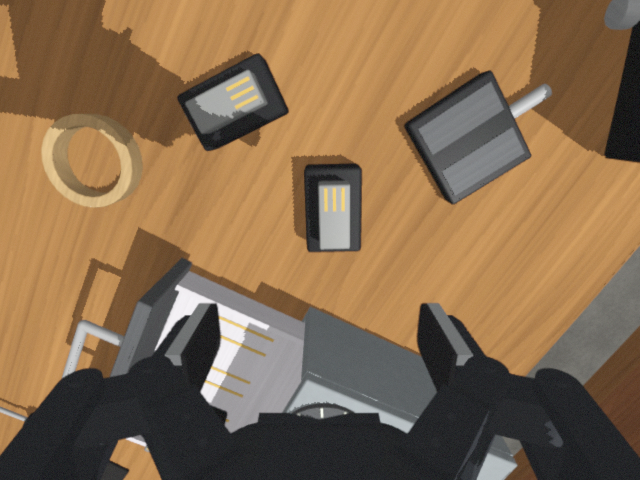

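```bash
cat >> h.py <<'E'
def rail(f,guess,z=0,half=40):
    u,v=proj(f,[[*guess,z+60]])[0].astype(int)
    m=cv2.inRange(f["img"],(105,105,105),(255,255,255)); h=cv2.cvtColor(f["img"],cv2.COLOR_BGR2HSV); 
    m[(h[...,1]>60)&(h[...,0]<15)]=0
    k=np.zeros_like(m); k[v-half:v+half,u-half:u+half]=255; m&=k
    c=max(cv2.findContours(m,0,2)[0],key=cv2.contourArea); q,wh,a=cv2.minAreaRect(c); b=cv2.boxPoints((q,wh,a))
    W=at_z(f,b,z+60)[:,:2]; e=[W[1]-W[0],W[2]-W[1]]; L=[np.linalg.norm(x) for x in e]; l=e[int(np.argmax(L))]
    print("rail centre",np.round(at_z(f,[q],z+60)[0],1),"size",np.round(L,1),"yaw",np.round(np.degrees(np.arctan2(l[1],l[0]))%180,1))
E
python3 - <<'E'
from h import *
s=st();f=grab("wrist")
rail(f,(600,281))
rel([600.5,281,40.5],120,0)
E
```

```text
t 27.75 pos [584.4 279.9 238.2] rot [-179.96    0.    118.97] F [-0.2 -0.8 -0.5] T [ 0.01  0.03 -0.08] op 1.001
rail centre [598.9 283.   60. ] size [28.7 63.2] yaw 120.5
shift cm [-0.69  1.45 19.79] turn -1.1
```

Call:
{"method": "move_arm", "body": {
  "targets": [0.5,-0.5,1.4,5,-1.2,0.5,-0.5,1.4,10,-1.2,0.5,-0.5,1.4,15,-1.2,0.5,-0.5,1.4,18,-1.2,0.5,-0.5,1.4,19.7,-1.2,0.5,-0.5,1.4,19.7,-1.2,0.5,-0.5,1.4,19.7,-1.2]
}}

```text
clock: 28.5
eef_pos: [600.1, 283.7, 43.0]
tcp_rot: [3.14, 0.0, 2.097]
contact_force: [0.3, 0.6, 0.9]
opening: 0.752
```

```bash
python3 - <<'E'
from h import *
st();f=grab("wrist","w19")
E
```

```text
t 28.50 pos [600.1 283.7  43. ] rot [1.7990e+02 1.0000e-02 1.2014e+02] F [0.3 0.6 0.9] T [-0.02 -0.04 -0.03] op 0.752
```

View pics/w19.png

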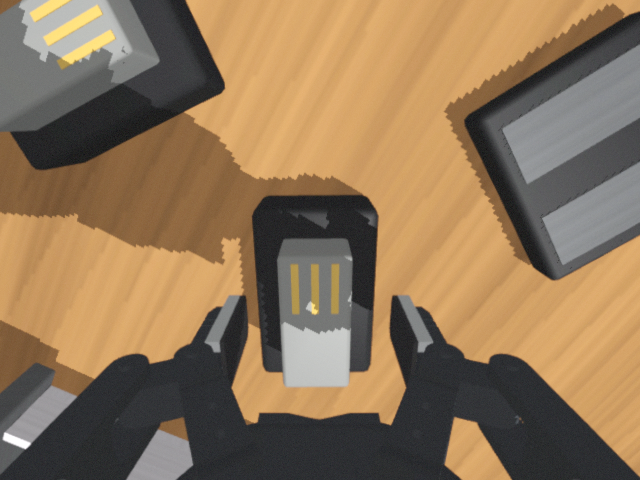

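Call:
{"method": "move_arm", "body": {
  "targets": [0.5,0,-0.2,0.2,0,-1,0,-0.2,0.2,0,-1,0,-0.2,0.2,0,-1,0,-0.2,0.2,0,-1,0,-0.2,0.2,0,-1,0,-0.2,0.2,0,-1,0,-0.2,-4,0,-1,0,-0.2,-9,0,-1,0,-0.2,-15,0,-1,0,-0.2,-15,0],
  "squeeze": 100
}}

```text
clock: 29.55
eef_pos: [600.1, 283.9, 198.2]
tcp_rot: [3.132, 0.001, 2.097]
contact_force: [1.3, 1.1, -2.5]
opening: 0.327
```

```bash
python3 - <<'E'
from h import *
st();f=grab("wrist","w20")
rel([568.3,92,195],181.65,0)
E
```

```text
t 29.55 pos [600.1 283.9 198.2] rot [1.7947e+02 5.0000e-02 1.2016e+02] F [ 1.3  1.1 -2.5] T [ 0.04 -0.03 -0.01] op 0.327
shift cm [-15.   -12.33   0.1 ] turn -61.5
```

View pics/w20.png

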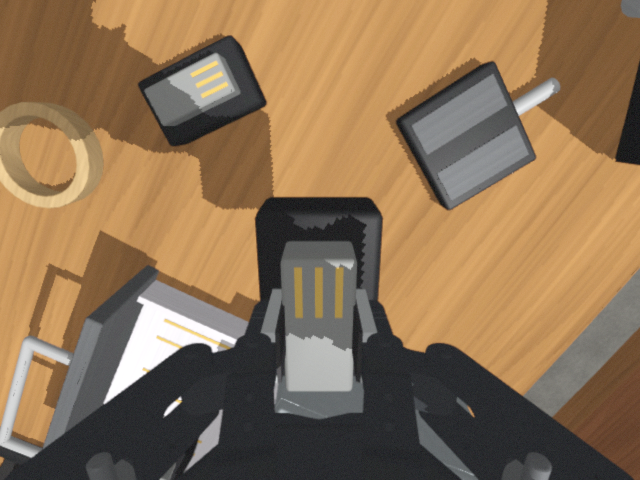

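Call:
{"method": "move_arm", "body": {
  "targets": [-1,-15,-12.3,0.2,-61.5,-1,-15,-12.3,0.2,-61.5,-1,-15,-12.3,0.2,-61.5,-1,-15,-12.3,0.2,-61.5,-1,-15,-12.3,0.2,-61.5,-1,-15,-12.3,0.2,-61.5,-1,-15,-12.3,0.2,-61.5,-1,-15,-12.3,0.2,-61.5,-1,-15,-12.3,0.2,-61.5,-1,-15,-12.3,0.2,-61.5]
}}

```text
clock: 30.6
eef_pos: [565.4, 90.9, 188.1]
tcp_rot: [-3.141, -0.002, -3.114]
contact_force: [-0.2, -0.3, -2.7]
opening: 0.328
```

```bash
python3 - <<'E'
from h import *
st();f=grab("wrist","w21")
rel([568.3,92,66],181.65,0)
E
```

```text
t 30.60 pos [565.4  90.9 188.1] rot [-1.7998e+02 -1.4000e-01 -1.7842e+02] F [-0.2 -0.3 -2.7] T [-0.01  0.   -0.02] op 0.328
shift cm [-0.29  0.1  12.24] turn -0.1
```

View pics/w21.png

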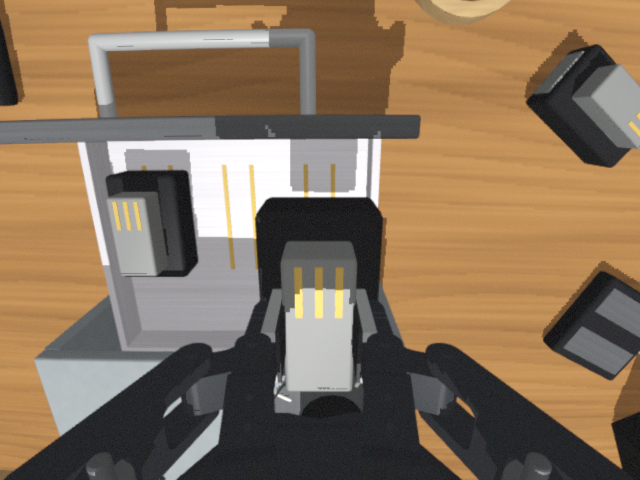

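Call:
{"method": "move_arm", "body": {
  "targets": [-1,-0.1,0.1,4,0,-1,-0.1,0.1,8,0,-1,-0.1,0.1,11,0,-1,-0.1,0.1,12.2,0,-1,-0.1,0.1,12.2,0,-1,-0.1,0.1,12.2,0]
}}

```text
clock: 31.25
eef_pos: [568.1, 92.2, 68.5]
tcp_rot: [3.141, 0.001, -3.113]
contact_force: [-0.7, -0.4, -2.6]
opening: 0.326
```

```bash
python3 - <<'E'
from h import *
st()
E
```

```text
t 31.25 pos [568.1  92.2  68.5] rot [ 1.7999e+02  7.0000e-02 -1.7836e+02] F [-0.7 -0.4 -2.6] T [-0.03 -0.07  0.03] op 0.326
```

Call:
{"method": "move_arm", "body": {
  "targets": [-1,0,0,0.2,0,-1,0,0,0.4,0,-1,0,0,0.4,0]
}}

```text
clock: 31.55
eef_pos: [567.6, 92.1, 64.2]
tcp_rot: [3.141, 0.001, -3.113]
contact_force: [0.2, -0.0, -2.6]
opening: 0.329
```

Call:
{"method": "move_arm", "body": {
  "targets": [-1,0,0,0.1,0,-1,0,0,0.2,0,-1,0,0,0.2,0]
}}

```text
clock: 31.85
eef_pos: [568.3, 92.2, 62.7]
tcp_rot: [3.141, 0.002, -3.113]
contact_force: [0.1, -0.4, 5.8]
opening: 0.328
```

Call:
{"method": "move_arm", "body": {
  "targets": [0.2,0,0,0,0,0.2,0,0,0,0,0.2,0,0,0,0,0.2,0,0,-4,0,0.2,0,0,-9,0,0.5,0,0,-14,0,1,0,0,-19,0,1,0,0,-19,0],
  "squeeze": 60
}}

```text
clock: 32.65
eef_pos: [571.0, 92.7, 259.0]
tcp_rot: [3.14, 0.012, -3.113]
contact_force: [0.5, 0.2, -0.7]
opening: 1.001
```

```bash
python3 - <<'E'
from h import *
st();f=grab("wrist","w22");ft=grab("top","t22")
pk(f,(568,92),z=22,yaw=1.6);pk(f,(572,-53),z=22,yaw=1.6)
for o in r.mark_of(ft,"pack1")+r.mark_of(ft,"dumbbell")[:1]: print(o)
pk(ft,(462,325))
rel([462,325,240],54,0)
E
```

```text
t 32.65 pos [571.   92.7 259. ] rot [ 179.91    0.67 -178.35] F [ 0.5  0.2 -0.7] T [-0.05 -0.06  0.  ] op 1.001
pack fit [570.2  91.5] 1.5 cost 0.043
pack fit [572.6 -52.6] 1.3 cost 0.066
{'position': [458.7, 324.8, -1.3], 'conf': 0.82}
{'position': [567.9, 93.3, 20.8], 'conf': 0.74}
{'position': [572.1, -54.0, 23.0], 'conf': 0.58}
{'position': [441.1, -312.7, 54.4], 'conf': 0.8}
pack fit [464.2 327.4] 233.8 cost 0.206
shift cm [ 9.76 23.6   1.  ] turn 127.7
```

View pics/w22.png

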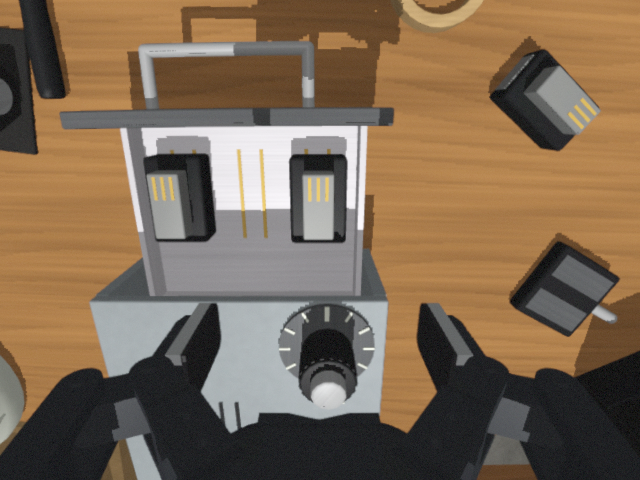

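View pics/t22.png

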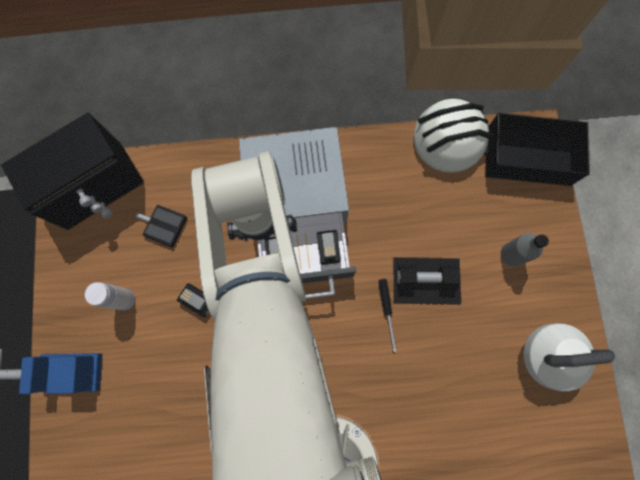

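Call:
{"method": "move_arm", "body": {
  "targets": [1,9.8,23.6,1.5,-52.4,1,9.8,23.6,1.5,-52.4,1,9.8,23.6,1.5,-52.4,1,9.8,23.6,1.5,-52.4,1,9.8,23.6,1.5,-52.4,1,9.8,23.6,1.5,-52.4,1,9.8,23.6,1.5,-52.4,1,9.8,23.6,1.5,-52.4,1,9.8,23.6,1.5,-52.4,1,9.8,23.6,1.5,-52.4]
}}

```text
clock: 34.0
eef_pos: [463.0, 324.1, 236.4]
tcp_rot: [-3.142, -0.0, -2.202]
contact_force: [-0.2, -0.0, 0.8]
opening: 0.996
```

```bash
python3 - <<'E'
from h import *
st();f=grab("wrist","w23")
pk(f,(462,325),yaw=54)
print(r.mark_of(f,"pack1")[:1])
rail(f,(462,325))
rel([462,325,40.5],234,0)
E
```

```text
t 34.00 pos [463.  324.1 236.4] rot [-1.8000e+02 -2.0000e-02 -1.2616e+02] F [-0.2 -0.   0.8] T [-0.05 -0.02  0.  ] op 0.996
pack fit [463.9 324.8] 53.4 cost 0.03
[{'position': [463.9, 322.6, 3.5], 'conf': 0.87}]
rail centre [463.6 324.2  60. ] size [27.6 62.6] yaw 54.6
shift cm [ 0.02  0.1  19.61] turn -0.1
```

View pics/w23.png

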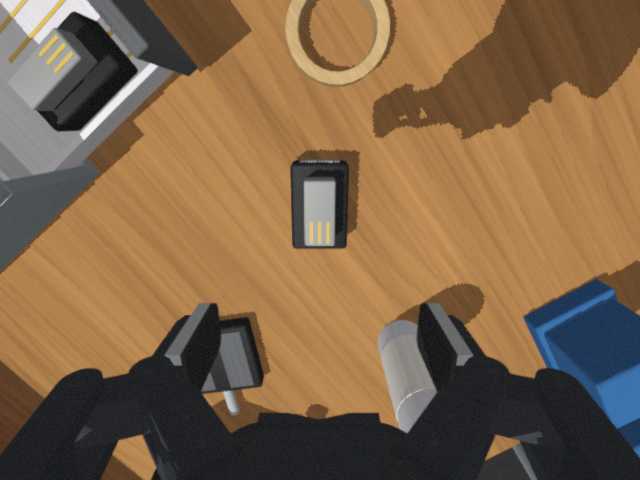

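Call:
{"method": "move_arm", "body": {
  "targets": [0.5,-0.1,0,5,0,0.5,-0.1,0,10,0,0.5,-0.1,0,15,0,0.5,-0.1,0,18,0,0.5,-0.1,0,19.6,0,0.5,-0.1,0,19.6,0,0.5,-0.1,0,19.6,0]
}}

```text
clock: 34.85
eef_pos: [463.5, 325.9, 40.9]
tcp_rot: [3.142, 0.0, -2.199]
contact_force: [0.5, -0.2, 0.3]
opening: 0.749
```

```bash
python3 - <<'E'
from h import *
st();f=grab("wrist","w24")
E
```

```text
t 34.85 pos [463.5 325.9  40.9] rot [ 180.      0.   -125.99] F [ 0.5 -0.2  0.3] T [ 0.05  0.02 -0.01] op 0.749
```

View pics/w24.png

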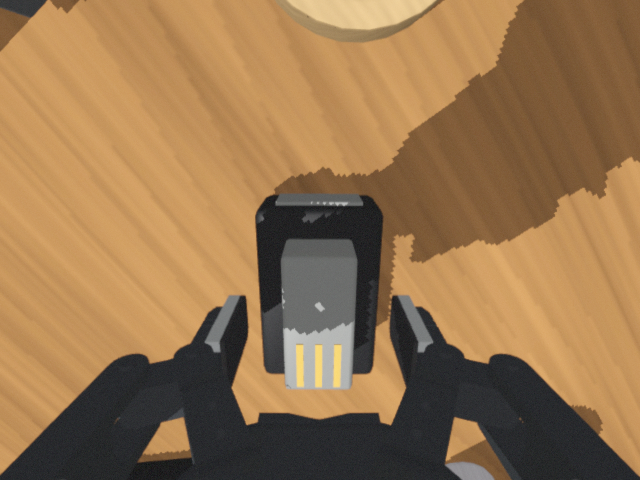

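Call:
{"method": "move_arm", "body": {
  "targets": [-1,0,0,0,0,-1,0,0,0,0,-1,0,0,0,0,-1,0,0,0,0,-1,0,0,0,0,-1,0,0,-4,0,-1,0,0,-9,0,-1,0,0,-14,0,-1,0,0,-16,0,-1,0,0,-16,0],
  "squeeze": 100
}}

```text
clock: 35.9
eef_pos: [464.7, 327.1, 204.3]
tcp_rot: [-3.139, 0.006, -2.198]
contact_force: [-0.2, 0.7, -3.1]
opening: 0.327
```

```bash
python3 - <<'E'
from h import *
st();f=grab("wrist","w25")
rel([571,19.8,195],181.65,0)
E
```

```text
t 35.90 pos [464.7 327.1 204.3] rot [-179.88    0.36 -125.95] F [-0.2  0.7 -3.1] T [-0.02 -0.01  0.03] op 0.327
shift cm [ 18.5  -26.69   0.64] turn 52.4
```

View pics/w25.png

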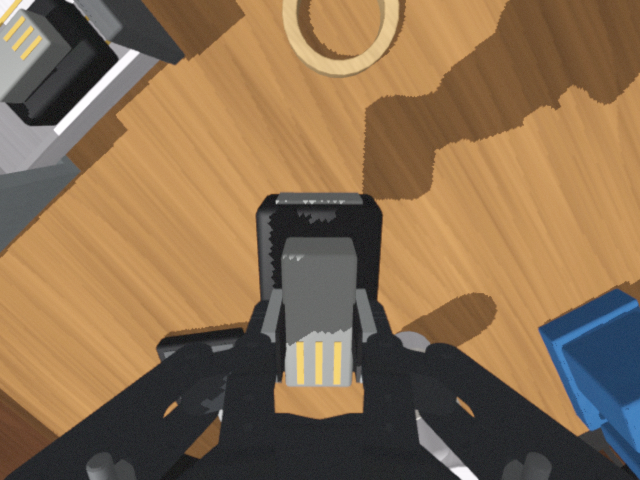

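Call:
{"method": "move_arm", "body": {
  "targets": [-1,18.5,-26.7,0.5,52.4,-1,18.5,-26.7,0.5,52.4,-1,18.5,-26.7,0.5,52.4,-1,18.5,-26.7,0.5,52.4,-1,18.5,-26.7,0.5,52.4,-1,18.5,-26.7,0.5,52.4,-1,18.5,-26.7,0.5,52.4,-1,18.5,-26.7,0.5,52.4,-1,18.5,-26.7,0.5,52.4,-1,18.5,-26.7,0.5,52.4]
}}

```text
clock: 36.95
eef_pos: [569.5, 20.3, 194.1]
tcp_rot: [3.141, -0.003, -3.112]
contact_force: [-0.3, -0.2, -4.0]
opening: 0.324
```

```bash
python3 - <<'E'
from h import *
st();f=grab("wrist","w26")
rel([571,19.8,68],181.65,0)
E
```

```text
t 36.95 pos [569.5  20.3 194.1] rot [ 1.7998e+02 -1.5000e-01 -1.7829e+02] F [-0.3 -0.2 -4. ] T [0.03 0.03 0.  ] op 0.324
shift cm [-0.15 -0.08 12.65] turn 0.1
```

View pics/w26.png

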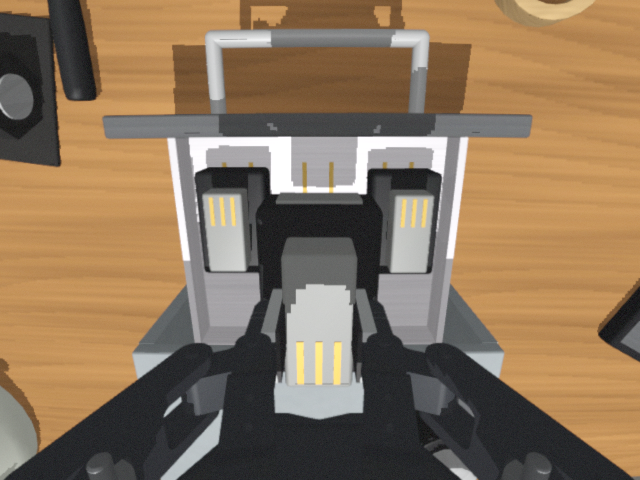

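Centred over the middle stripes (304/332 at row 175), with gaps on both sides. Lower.

Call:
{"method": "move_arm", "body": {
  "targets": [-1,-0.1,0,4,0,-1,-0.1,0,8,0,-1,-0.1,0,11,0,-1,-0.1,0,12.6,0,-1,-0.1,0,12.7,0,-1,-0.1,0,12.7,0]
}}

```text
clock: 37.6
eef_pos: [571.6, 20.3, 68.7]
tcp_rot: [3.142, -0.0, -3.111]
contact_force: [0.3, 0.6, -3.8]
opening: 0.33
```

Call:
{"method": "move_arm", "body": {
  "targets": [-1,0,0,0.2,0,-1,0,0,0.2,0,-1,0,0,0.2,0]
}}

```text
clock: 37.9
eef_pos: [572.2, 19.6, 67.4]
tcp_rot: [3.142, 0.001, -3.113]
contact_force: [0.1, -0.6, -3.2]
opening: 0.323
```

Call:
{"method": "move_arm", "body": {
  "targets": [-1,0,0,0.2,0,-1,0,0,0.3,0,-1,0,0,0.3,0]
}}

```text
clock: 38.2
eef_pos: [572.0, 19.4, 64.0]
tcp_rot: [3.142, 0.001, -3.113]
contact_force: [-1.3, -0.8, 3.2]
opening: 0.322
```

Call:
{"method": "move_arm", "body": {
  "targets": [0.1,0,0,0,0,0.1,0,0,0,0,0.1,0,0,0,0,0.1,0,0,0,0,0.1,0,0,-5,0,0.1,0,0,-10,0,0,0,0,-15,0,0,0,0,-19,0,0,0,0,-19,0],
  "squeeze": 60
}}

```text
clock: 39.1
eef_pos: [574.9, 19.6, 259.9]
tcp_rot: [3.142, 0.01, -3.113]
contact_force: [-0.3, 0.0, -0.0]
opening: 0.496
```

```bash
python3 - <<'E'
from h import *
st();f=grab("wrist","w27");ft=grab("top","t27")
for g in((568,92),(570,20),(572,-53)): pk(f,g,z=22,yaw=1.6)
for o in r.mark_of(ft,"pack1"): print(o)
rel([436.5,16.2,220],91.65,0)
E
```

```text
t 39.10 pos [574.9  19.6 259.9] rot [ 180.      0.59 -178.35] F [-0.3  0.  -0. ] T [ 0.03 -0.    0.02] op 0.496
pack fit [569.9  90.9] 1.8 cost 0.051
pack fit [571.8  18.7] 1.7 cost 0.032
pack fit [573.7 -53.1] 1.0 cost 0.077
{'position': [569.8, 92.0, 19.7], 'conf': 0.9}
{'position': [565.1, 16.2, 19.2], 'conf': 0.67}
{'position': [569.9, -52.3, 21.2], 'conf': 0.56}
{'position': [486.2, 533.3, -0.9], 'conf': 0.5}
shift cm [13.42  0.06  3.22] turn 90.0
```

View pics/w27.png

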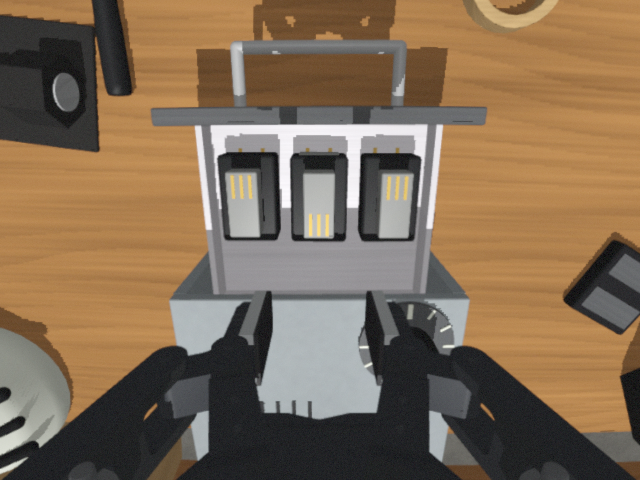

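View pics/t27.png

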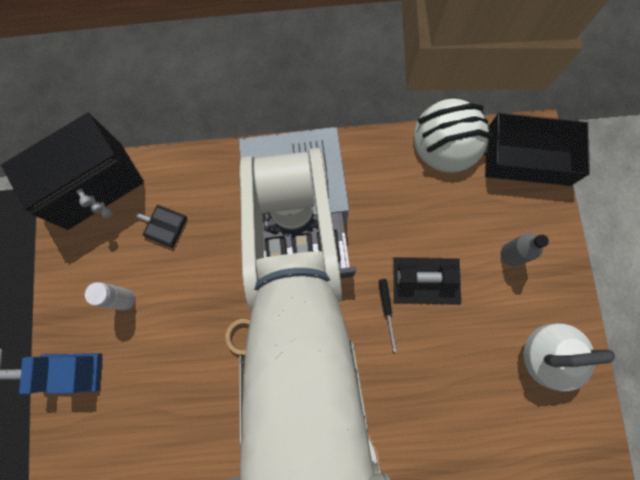

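All three packs stand upright in their lanes at (248,197), (319,197) and (390,197), and the dumbbell is on the mat. Moving over the handle.

Call:
{"method": "move_arm", "body": {
  "targets": [-0.2,13.4,0,2,90,-0.2,13.4,0,2,90,-0.2,13.4,0,2,90,-0.2,13.4,0,2,90,-0.2,13.4,0,2,90,-0.2,13.4,0,2,90,-0.2,13.4,0,2,90,-0.2,13.4,0,2,90,-0.2,13.4,0,2,90,-0.2,13.4,0,2,90]
}}

```text
clock: 40.4
eef_pos: [437.1, 15.6, 232.4]
tcp_rot: [-3.139, -0.0, 1.664]
contact_force: [-0.2, -0.1, 0.7]
opening: 0.399
```

Call:
{"method": "move_arm", "body": {
  "targets": [-0.2,0,0,0,0,-0.2,0,0,0,0,-0.2,0,0,0,0]
}}

```text
clock: 40.7
eef_pos: [437.5, 15.6, 233.2]
tcp_rot: [-3.141, -0.0, 1.674]
contact_force: [0.8, -0.6, 0.2]
opening: 0.4
```

```bash
python3 - <<'E'
from h import *
st();f=grab("wrist","w28")
print(r.mark_of(f,"drawer_handle")[:1])
rel([436.5,16.2,83],91.65,0)
E
```

```text
t 40.70 pos [437.5  15.6 233.2] rot [-179.95   -0.     95.91] F [ 0.8 -0.6  0.2] T [-0.   -0.04 -0.03] op 0.400
[{'position': [437.0, 13.3, 99.1], 'conf': 0.84}]
shift cm [ 0.07 -0.1  15.04] turn 4.2
```

View pics/w28.png

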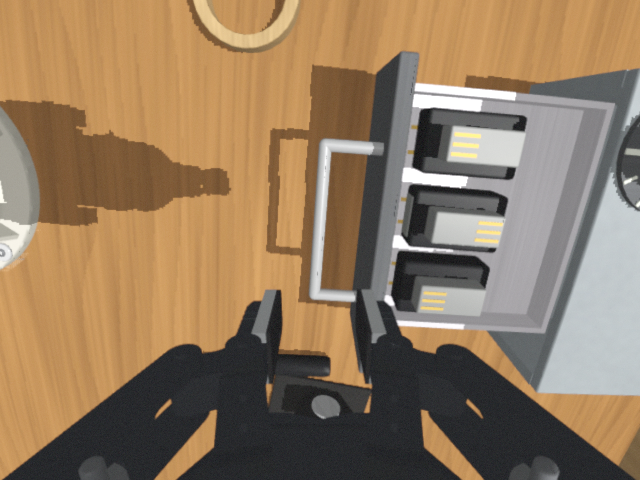

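Call:
{"method": "move_arm", "body": {
  "targets": [-0.2,0,-0.1,2,4.2,-0.2,0,-0.1,7,4.2,-0.2,0,-0.1,12,4.2,-0.2,0,-0.1,15,4.2,-0.2,0,-0.1,15,4.2,-0.2,0,-0.1,15,4.2,-1,0,-0.1,15,4.2,-1,0,-0.1,15,4.2,-1,0,-0.1,15,4.2,-1,0,-0.1,15,4.2]
}}

```text
clock: 41.8
eef_pos: [438.3, 15.6, 85.5]
tcp_rot: [3.138, 0.0, 1.597]
contact_force: [-0.4, -0.5, 6.9]
opening: 0.087
```

```bash
python3 - <<'E'
from h import *
st();f=grab("wrist","w29")
E
```

```text
t 41.80 pos [438.3  15.6  85.5] rot [179.79   0.    91.53] F [-0.4 -0.5  6.9] T [-0.01  0.11  0.03] op 0.087
```

View pics/w29.png

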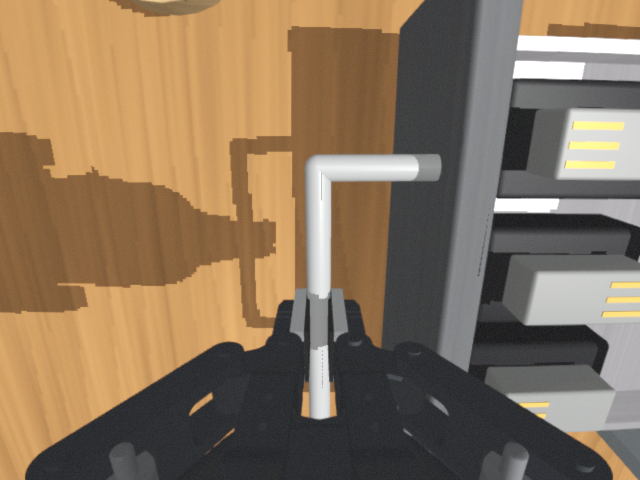

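Call:
{"method": "move_arm", "body": {
  "targets": [-1,0,0.7,0,0,-1,0,2,0,0,-1,0,4,0,0,-1,0,6,0,0,-1,0,8,0,0,-1,0,10,0,0,-1,0,12,0,0,-1,0,13.5,0,0,-1,0,14.3,0,0,-1,0,14.7,0,0],
  "squeeze": 80
}}

```text
clock: 42.85
eef_pos: [585.0, 20.2, 85.5]
tcp_rot: [3.14, -0.001, 1.597]
contact_force: [-13.8, 4.6, 17.1]
opening: 0.079
```

Call:
{"method": "move_arm", "body": {
  "targets": [-1,0,0.2,0,0,-1,0,0.3,0,0,-1,0,0.4,0,0,-1,0,0.4,0,0]
}}

```text
clock: 43.25
eef_pos: [584.9, 20.2, 85.5]
tcp_rot: [-3.137, -0.001, 1.597]
contact_force: [-14.0, 4.8, 18.1]
opening: 0.076
```

Call:
{"method": "move_arm", "body": {
  "targets": [-0.3,0,0,0,0,-0.3,0,0,0,0,-0.3,0,0,0,0,-0.3,0,0,0,0,-0.3,0,0,-5,0,-0.3,0,0,-10,0,0,0,0,-15,0,0.3,0,0,-18,0,0.3,0,0,-18,0]
}}

```text
clock: 44.15
eef_pos: [590.4, 19.4, 269.0]
tcp_rot: [3.133, 0.0, 1.597]
contact_force: [-0.8, 0.9, 0.2]
opening: 0.653
```

```bash
python3 - <<'E'
from h import *
st();f=grab("wrist","w30");fs=grab("side","s30");ft=grab("top","t30")
for F in(f,ft,fs):
    for n in["drawer_handle","sleeve_grip","sleeve_pointer","cabinet"]: print(n,[ (np.round(o["position"],1),o["conf"]) for o in r.mark_of(F,n)[:2]])
E
```

```text
t 44.15 pos [590.4  19.4 269. ] rot [179.49   0.    91.5 ] F [-0.8  0.9  0.2] T [ 0.03 -0.02 -0.05] op 0.653
drawer_handle [(array([582.7,  19.2, 100.5]), 0.83)]
sleeve_grip [(array([686.5, 104.4, 162.6]), 0.94)]
sleeve_pointer []
cabinet [(array([762.5,  29. ,   3.3]), 0.87)]
drawer_handle [(array([587.7,  13.9,  97.2]), 0.88)]
sleeve_grip [(array([685.4, 103.9, 169.2]), 0.5)]
sleeve_pointer [(array([716.9, 118.5, 136.6]), 0.42)]
cabinet [(array([687.7, 410.7,   1.9]), 0.57)]
drawer_handle [(array([585.9,  21. ,  91. ]), 0.84), (array([761.9,  23.6,  -2.7]), 0.52)]
sleeve_grip [(array([686.7, 102.9, 168.8]), 0.77)]
sleeve_pointer [(array([712. , 121.9, 142.6]), 0.54)]
cabinet [(array([761.6,  24.7,  -1.4]), 0.98)]
```

View pics/w30.png

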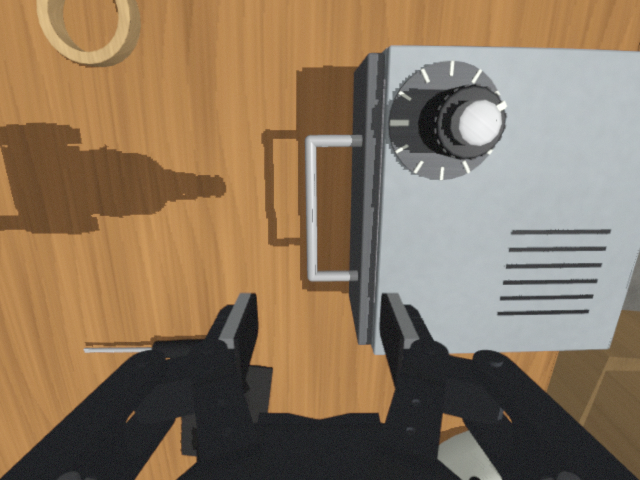

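View pics/s30.png

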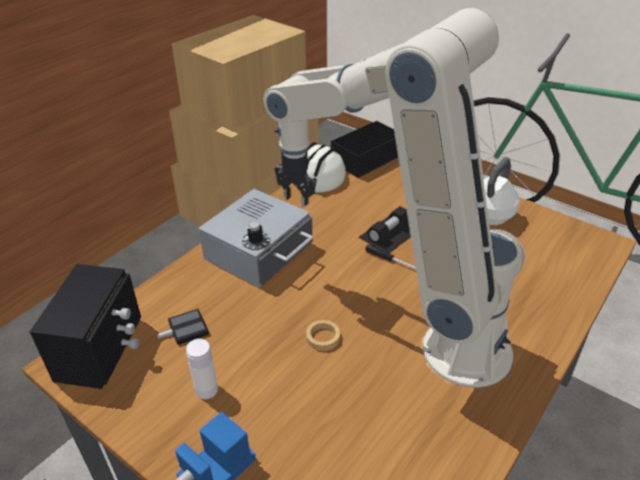

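The drawer looks shut, with no gap at the dark front at (372,190). The pointer marks put the sleeve near 10. I'll go over it for a close look.

```bash
python3 - <<'E'
from h import *
st();rel([688,103.5,260],38,0)
E
```

```text
t 44.90 pos [587.7  19.5 263.5] rot [-179.99   -0.     91.51] F [-0.6 -0.1 -0.4] T [-0.02 -0.06  0.02] op 0.648
shift cm [ 8.13 10.25  0.35] turn 53.5
```

Call:
{"method": "move_arm", "body": {
  "targets": [1,8.1,10.2,0.3,53.5,1,8.1,10.2,0.3,53.5,1,8.1,10.2,0.3,53.5,1,8.1,10.2,0.3,53.5,1,8.1,10.2,0.3,53.5,1,8.1,10.2,0.3,53.5,1,8.1,10.2,0.3,53.5,1,8.1,10.2,0.3,53.5]
}}

```text
clock: 45.7
eef_pos: [687.5, 103.2, 260.5]
tcp_rot: [-3.142, 0.0, 0.663]
contact_force: [-0.1, -0.5, 0.1]
opening: 1.001
```

```bash
cat >> h.py <<'E'
def circ(f,c,z,rr,col,n=40):
    for a in np.linspace(0,2*np.pi,n): 
        u,v=proj(f,[[c[0]+rr*np.cos(a),c[1]+rr*np.sin(a),z]])[0]; cv2.circle(f["img"],(int(u),int(v)),0,col,-1)
E
python3 - <<'E'
from h import *
st();f=grab("wrist","w31")
for n in["sleeve_grip","sleeve_pointer","selector"]: print(n,[ (np.round(o["position"],1),o["conf"]) for o in r.mark_of(f,n)[:2]])
circ(f,(688.5,103.5),130,44,(0,0,255));circ(f,(688.5,103.5),181,23,(0,255,0));circ(f,(688.5,103.5),194,14,(255,0,0))
cv2.imwrite("pics/w31o.png",cv2.resize(f["img"][60:380,160:480],None,fx=1.8,fy=1.8,interpolation=cv2.INTER_CUBIC))
E
```

```text
t 45.70 pos [687.5 103.2 260.5] rot [-180.    0.   38.] F [-0.1 -0.5  0.1] T [0.01 0.03 0.01] op 1.001
sleeve_grip [(array([684.8, 105.2, 159.1]), 0.87)]
sleeve_pointer [(array([715.7, 119.8, 136.8]), 0.92)]
selector [(array([687.4, 105.9, 133.1]), 0.93)]
```

View pics/w31.png

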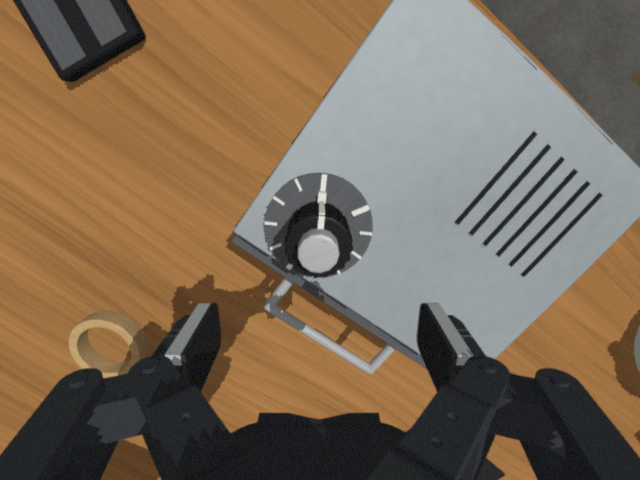

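View pics/w31o.png

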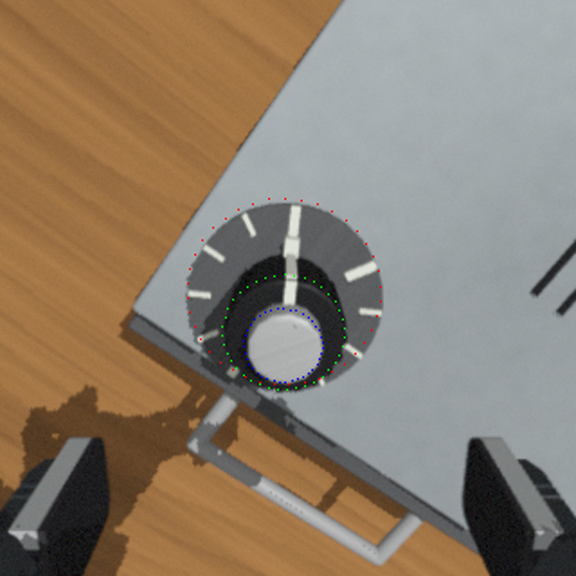

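The pointer (321,205 in the wrist view) stands on the thick tick of 10, with the other thick tick, 0, at (360,212). I need 6, which is 120° counter-clockwise. Descend and pinch the sleeve.

Call:
{"method": "move_arm", "body": {
  "targets": [1,0,0,5,0,1,0,0,9,0,1,0,0,10.8,0,1,0,0,10.8,0,1,0,0,10.8,0]
}}

```text
clock: 46.4
eef_pos: [687.9, 103.2, 153.2]
tcp_rot: [3.141, -0.0, 0.664]
contact_force: [0.5, -0.6, 1.5]
opening: 0.999
```

```bash
python3 - <<'E'
from h import *
st();f=grab("wrist","w32")
E
```

```text
t 46.40 pos [687.9 103.2 153.2] rot [ 1.7999e+02 -2.0000e-02  3.8030e+01] F [ 0.5 -0.6  1.5] T [-0.02 -0.    0.  ] op 0.999
```

View pics/w32.png

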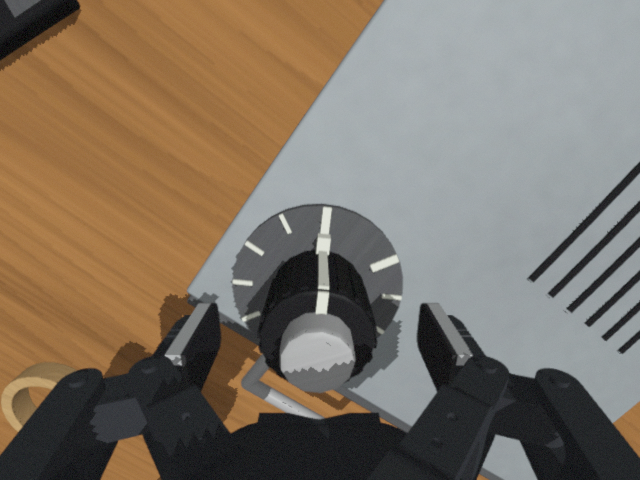

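Call:
{"method": "move_arm", "body": {
  "targets": [-1,0,0,0,0,-1,0,0,0,0,-1,0,0,0,0,-1,0,0,0,0,-1,0,0,0,0],
  "squeeze": 50
}}

```text
clock: 46.95
eef_pos: [687.8, 103.6, 154.0]
tcp_rot: [3.142, -0.001, 0.663]
contact_force: [-2.4, 1.1, 6.9]
opening: 0.522
```

```bash
python3 - <<'E'
from h import *
st()
E
```

```text
t 46.95 pos [687.8 103.6 154. ] rot [ 1.800e+02 -8.000e-02  3.801e+01] F [-2.4  1.1  6.9] T [ 0.18  0.38 -0.1 ] op 0.522
```

Call:
{"method": "move_arm", "body": {
  "targets": [-1,0,0,0,-6,-1,0,0,0,-12,-1,0,0,0,-18,-1,0,0,0,-24,-1,0,0,0,-30,-1,0,0,0,-36,-1,0,0,0,-42,-1,0,0,0,-48,-1,0,0,0,-54,-1,0,0,0,-60]
}}

```text
clock: 47.95
eef_pos: [687.1, 104.2, 153.9]
tcp_rot: [-3.142, -0.002, 1.715]
contact_force: [-4.5, 3.5, 6.9]
opening: 0.521
```

Call:
{"method": "move_arm", "body": {
  "targets": [-1,0,0,0,-6,-1,0,0,0,-12,-1,0,0,0,-18,-1,0,0,0,-24,-1,0,0,0,-30,-1,0,0,0,-36,-1,0,0,0,-42,-1,0,0,0,-48,-1,0,0,0,-54,-1,0,0,0,-59]
}}

```text
clock: 48.95
eef_pos: [686.5, 103.7, 153.8]
tcp_rot: [-3.142, -0.002, 2.745]
contact_force: [-6.7, 1.6, 8.6]
opening: 0.517
```

```bash
python3 - <<'E'
from h import *
st();f=grab("wrist","w33")
E
```

```text
t 48.95 pos [686.5 103.7 153.8] rot [-1.8000e+02 -9.0000e-02  1.5726e+02] F [-6.7  1.6  8.6] T [0.22 1.26 0.06] op 0.517
```

View pics/w33.png

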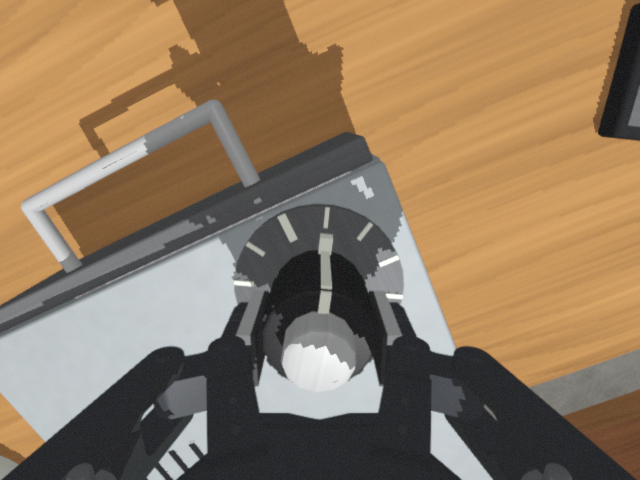

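The pointer (325,240) is on the tick just clockwise of the thick tick 5 (288,228), which is 6. Release and check.

Call:
{"method": "move_arm", "body": {
  "targets": [-1,0,0,0,-0.8,-1,0,0,0,-0.8,1,0,0,0,-0.8,1,0,0,0,-0.8,1,0,0,0,-0.8,1,0,0,0,-0.8,1,0,0,-5,-0.8,1,0,0,-10,-0.8,1,0,0,-12,-0.8,1,0,0,-12,-0.8]
}}

```text
clock: 50.0
eef_pos: [689.6, 103.4, 277.2]
tcp_rot: [3.138, 0.006, 2.754]
contact_force: [0.5, 0.0, 0.7]
opening: 1.0
```

```bash
python3 - <<'E'
from h import *
st();f=grab("wrist","w34")
# expected pointer/ tick positions
P=[]
a=np.radians(1.65);c=np.array([687.2,103.0])
for n in range(11):
    th=a+np.radians(180-30*(n-5)); P.append([c[0]+40*np.cos(th),c[1]+40*np.sin(th),131])
uv=proj(f,P);print(np.round(uv[[5,6,7]]))
print([(np.round(o["position"],1),o["conf"]) for n in["sleeve_pointer","sleeve_grip","selector"] for o in r.mark_of(f,n)[:1]])
cv2.imwrite("pics/w34z.png",cv2.resize(f["img"][120:320,200:440],None,fx=3,fy=3,interpolation=cv2.INTER_CUBIC))
E
```

```text
t 50.00 pos [689.6 103.4 277.2] rot [179.79   0.36 157.81] F [0.5 0.  0.7] T [ 0.02 -0.01  0.02] op 1.000
[[298. 174.]
 [322. 170.]
 [346. 179.]]
[(array([662.9, 115.9, 140. ]), 0.63), (array([687.3, 104.2, 165.3]), 0.8), (array([684.7, 104.9, 130.3]), 0.93)]
```

View pics/w34z.png

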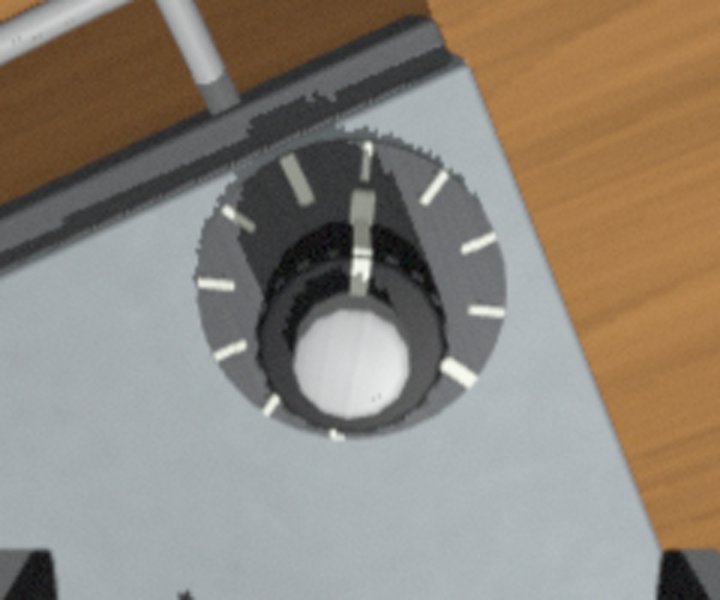

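View pics/w34.png

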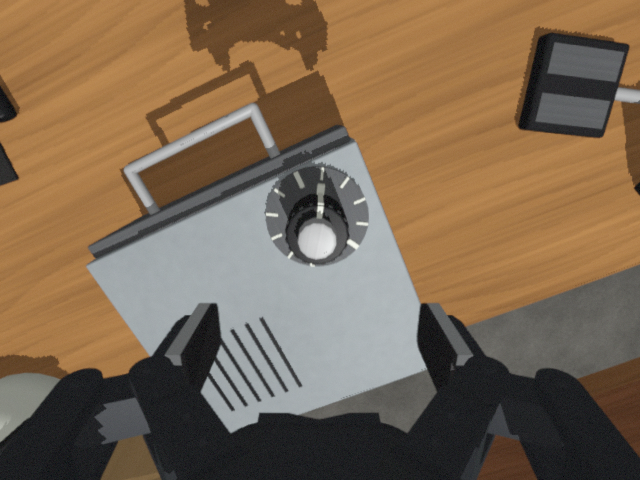

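The pointer sits on the tick for 6. Ticks 7, 8 and 9 follow it, then the thick 10 at zoom (458,373). Retreat and do a final check.

Call:
{"method": "move_arm", "body": {
  "targets": [1,0,0,-5,0,1,0,0,-10,0,1,28,5,-10,0,1,28,5,-10,0,1,28,5,-10,0,1,28,5,-10,0,1,28,5,-10,0,1,28,5,-10,0,1,28,5,-10,0,1,28,5,-10,0]
}}

```text
clock: 51.2
eef_pos: [446.5, 255.4, 371.6]
tcp_rot: [-3.14, -0.001, 2.756]
contact_force: [0.8, 0.2, 1.2]
opening: 1.0
```

```bash
python3 - <<'E'
from h import *
st();f=grab("wrist","w35");ft=grab("top","t35");fs=grab("side","s35")
for F in(f,ft,fs):
    for n in["drawer_handle","sleeve_pointer","dumbbell","mat","drink","spray","tape","driver","pedal","pack1"]: print(n,[ (np.round(o["position"],0),o["conf"]) for o in r.mark_of(F,n)[:1]],end=" ")
    print()
s0=cv2.imread("pics/side0.png");d=np.hstack([cv2.resize(x[180:310,190:320],None,fx=3,fy=3,interpolation=cv2.INTER_CUBIC) for x in(s0,fs["img"])]);cv2.imwrite("pics/cmp.png",d)
E
```

```text
t 51.20 pos [446.5 255.4 371.6] rot [-1.7992e+02 -4.0000e-02  1.5791e+02] F [0.8 0.2 1.2] T [ 0.   -0.01 -0.02] op 1.000
drawer_handle [] sleeve_pointer [(array([660., 119., 138.]), 0.68)] dumbbell [] mat [(array([ 459., -317.,    2.]), 0.93)] drink [] spray [(array([487., 534.,  -4.]), 0.77)] tape [] driver [(array([ 373., -199.,    0.]), 0.86)] pedal [(array([687., 412.,  -2.]), 0.78)] pack1 [(array([723., -46.,  18.]), 0.39)] 
drawer_handle [(array([485., 535.,   2.]), 0.72)] sleeve_pointer [(array([662., 118., 134.]), 0.8)] dumbbell [(array([ 439., -312.,   55.]), 0.88)] mat [(array([ 460., -317.,   -1.]), 0.8)] drink [(array([ 509., -573.,   -2.]), 0.65)] spray [(array([485., 536.,   3.]), 0.88)] tape [(array([352., 201.,  -0.]), 0.71)] driver [(array([ 374., -202.,    2.]), 0.74)] pedal [(array([688., 410.,   1.]), 0.81)] pack1 [(array([ 376., -200.,    2.]), 0.37)] 
drawer_handle [(array([588.,  20.,  92.]), 0.57)] sleeve_pointer [(array([658., 121., 141.]), 0.46)] dumbbell [(array([ 433., -316.,   50.]), 0.81)] mat [(array([ 459., -318.,    2.]), 0.85)] drink [(array([ 514., -574.,    1.]), 0.8)] spray [(array([487., 532.,   1.]), 0.84)] tape [(array([352., 199.,   0.]), 0.62)] driver [(array([ 372., -197.,   -6.]), 0.55)] pedal [(array([686., 414.,  -1.]), 0.95)] pack1 []
```

View pics/t35.png

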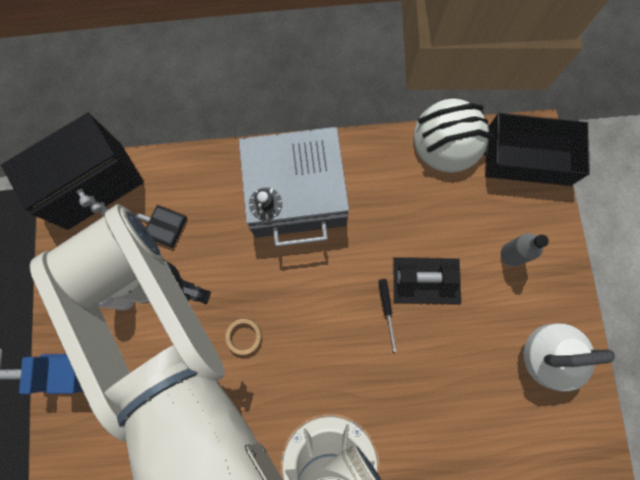

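View pics/cmp.png

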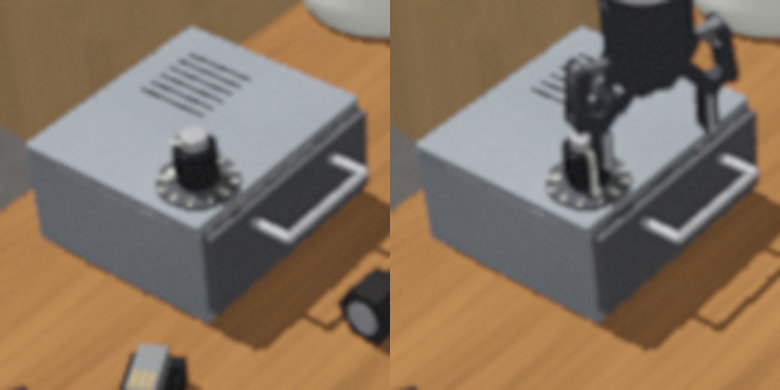

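View pics/w35.png

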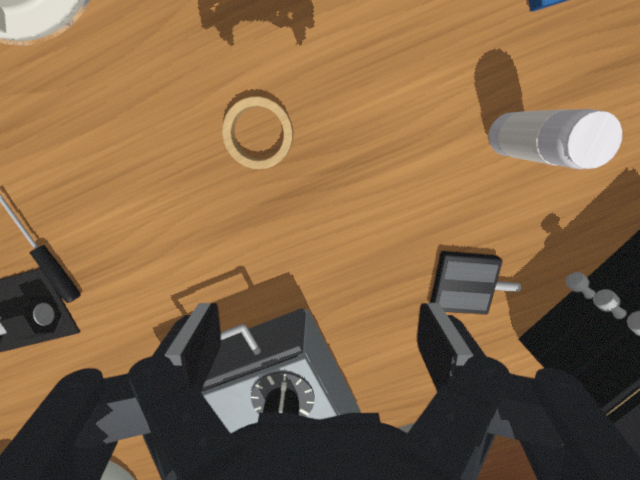

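The dumbbell marks (x ≈ 436, z ≈ 52) disagree with my fit (x 464, z 6), so I'll check by silhouette and triangulation.

```bash
python3 - <<'E'
from h import *
ft=grab("top");fs=grab("side")
for P in([436,-314,52],[463,-316,6],[463,-316,37]): print(P,np.round(proj(ft,[P])[0]),np.round(proj(fs,[P])[0]))
cen=[]
for F in(ft,fs):
    o=r.outline_of(F,"dumbbell")[0];m=o["region"];ys,xs=np.nonzero(m);print(o["conf"],m.sum(),xs.mean(),ys.mean(),xs.min(),xs.max(),ys.min(),ys.max());cen.append((F,[xs.mean(),ys.mean()]))
print([(np.round(o["position"]),o["conf"]) for F in(ft,fs) for o in r.mark_of(F,"dumbbell_bar")[:1]])
# bright bar pixels
obs=[]
for F in(ft,fs):
    u,v=proj(F,[[463,-316,37]])[0].astype(int); sub=F["img"][v-14:v+14,u-22:u+22].min(axis=2); t=sub>110; h=cv2.cvtColor(F["img"],cv2.COLOR_BGR2HSV)[v-14:v+14,u-22:u+22,1]; t&=h<60
    y,x=np.nonzero(t); print("bar",x.mean()+u-22,y.mean()+v-14,t.sum()); obs.append((F,[x.mean()+u-22,y.mean()+v-14]))
print(tri(obs))
cv2.imwrite("pics/zz.png",np.hstack([cv2.resize(F["img"][int(c[1])-40:int(c[1])+40,int(c[0])-50:int(c[0])+50],None,fx=4,fy=4,interpolation=cv2.INTER_CUBIC) for F,c in obs]))
E
```

```text
[436, -314, 52] [430. 286.] [395. 224.]
[463, -316, 6] [425. 279.] [388. 231.]
[463, -316, 37] [428. 277.] [389. 224.]
0.86 1210 427.9611570247934 276.6785123966942 397 459 264 290
0.58 787 388.3443456162643 225.30114358322746 367 410 206 244
[(array([ 463., -313.,   36.]), 0.84), (array([ 468., -316.,   38.]), 0.95)]
bar 428.87264150943395 276.0330188679245 212
bar 386.77685950413223 224.8099173553719 121
(array([ 468.72125354, -319.24484342,   30.27817938]), np.float64(1.6089580752241777))
```

View pics/zz.png

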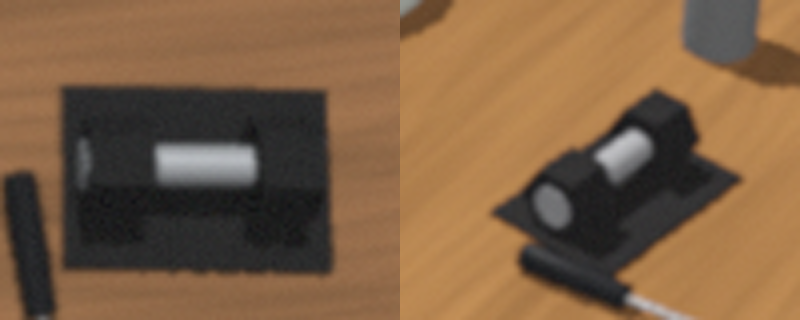

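```bash
python3 - <<'E'
from h import *
st();print(r.sign_off())
E
```

```text
t 53.15 pos [447.1 255.2 372.6] rot [180.     0.   157.81] F [-0.9 -0.1  0. ] T [ 0.03 -0.04 -0.04] op 1.000
the job is handed in; nothing more can be done
None
```

The job is done and handed in at 53 s. The dumbbell is on its mat, all three packs are upright in the shut drawer, and the sleeve is set to 6.

- **Dumbbell:** I lifted it onto the mat first, but it was knocked off while I was opening the drawer. I put it back before loading any packs. It now lies flat along the mat, about 5 mm off-centre.
- **Packs:** each stands within about 2 mm of its lane on the drawer floor. The middle one has its terminals facing the opposite way from the other two.
- **Drawer:** I pushed it until it stopped, at the same handle position as at the start. The side view matches the first picture.
- **Sleeve:** I turned it from 10 to 6 only after the drawer was shut. After I let go, the pointer stayed on the tick for 6.
- **Other things:** the bottle, spray can, tape, screwdriver and pedal all read within a few mm of their starting positions.

One check disagreed: the network put the dumbbell's own origin about 27 mm away from my fit and about 50 mm up. Its bar marks and my silhouette fit agree that it lies on the mat. I think this is because the origin turned with the dumbbell when it rolled onto another flat. A rough two-view triangulation of the bar came out about 7 mm low, which I put down to the small, partly shaded patch of bar it used.

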